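# Tip a slide box out of a packed rack

## Robot

A 6-joint arm with a two-finger parallel gripper is mounted at the origin on a cart in front of the work surface, level with it; the furniture and walls round the work are solid. World frame = base frame: x ahead of the robot, y to its left, z up, the work surface at z = 0. Lengths are in m, angles in rad, forces in N, time in s.
With the tool pointing down it reaches from about 0.425 to 0.925 m from the base axis. Payload 12.5 kg.
Tool frame: the origin (TCP) lies between the finger pads; the fingertips stand ahead of it and the grasp point (between the pads) lies 11 mm behind it (r.tip_extent is the z of the fingertips in the tool frame, in m); z points along the fingers, y is the direction in which the jaws open and shut (so a half turn about z gives the same grasp; the last joint's range is limited). The gripper opens to 85 mm and grips with 20 to 120 N. Pads are 22 mm wide; open, the fingers measure 114 mm over their backs; the gripper's body (76 mm by 85 mm) begins 54 mm behind the grasp point. The pads swing forward as they close: fully open they stand 13 mm farther back than shut.
Start: joints at [1.243, 0.491, 1.559, -0, 1.092, -0.106], TCP at [0.137, 0.61, 0.239] pointing down, gripper open.
Joint ranges: [-3.1, 3.1], [-0.84, 2.19], [0.05, 2.79], [-1.13, 4.28], [0.06, 2.93], [-2.69, 2.69]. Speed limits (rad/s): [2.22, 2.22, 2.79, 3.14, 3.14, 3.14].

## Interface

Orientations are given as a unit quaternion [x, y, z, w].
In Python, from bench import r gives the robot as it stands.
- The arm moves only by the shell command python3 -m pendant 'ROWS' [FORCE]. ROWS is JSON, a list of rows, each a list of 3 entries, a list of its own where there are three numbers: the shift along the world's x, y, z in mm, then the turn, a rotation vector about the world's x, y, z in rad, then the finger opening in mm, from 0 to 85.4. In form: [[[x, y, z], [rx, ry, rz], gripper], ...]. A call has 1 to 20 rows; each row shifts and turns the commanded pose from where the row before left it; what a row does not reach is not made up. A row lasts 1/12 s, in which the tool goes at most 41.7 mm and 7.16 degrees, less where a joint would pass 70% of its speed; a pose out of reach is approached as far as the arm can. A call is refused whole if a number of a shift passes 41.7 or a number of a turn 0.125, either way. A call with a gripper value outside its range is refused whole. The fingers move at their own pace and stop on an object; FORCE is the grip in N (left out, the last holds). Time passes only in rows, so rows that do not move let the fingers close. It gives the time, the measured TCP pose, the force and the opening at its end, in the units of the state.
- r.read_state(): the state, without advancing time (a new reading comes with each control period).
- r.read_camera(name): name is "scene" or "top"; returns the picture (480x640x3 uint8, red, green, blue); there is no depth.
- r.camera_model(name): a dict with "fx", "fy", "cx", "cy" (pixels), "world_to_cam" (4x4, takes a point from world to camera coordinates). Camera axes: x right, y down, z forward; pixel columns grow to the right and rows downward; lengths in m; the calibration is good to about 2 mm. A picture is of the moment at which its call begins. camera_model takes no time and is no camera call.
- r.job_done(): hands the job in, once; it reports no verdict.
Trained networks look in the newest picture that a camera, given by its name, has taken for a name from the list of things; names that differ only in an ending like _2 or _b are one class to them, and where a whole thing is asked for, a point or a joint stands for the part that bears it (a point fixed in the world has none). Each returns a list of dicts, best first, with "confidence" (0 to 1); they miss things now and then, are a little off and sometimes report something else, mostly with a low value. They report only what shows in the picture. A call takes as long as a camera call. They do not tell look-alikes from the thing itself.
- r.cut_out(label, camera): "pixels" (480x640 bool, what is visible of it) and "centre" ([row, column] in pixels, amid what is visible of it).
The state is a dict: "time": time; "qpos": joint angles; "joint_velocities": joint speeds; "tau": joint torques, N m; "ee_pos": TCP position; "orientation": TCP orientation; "contact_force": force on the tool from outside, world axes, zero at the start; "torque": the same for the moment, N m; "opening": opening from 0.0 (shut) to 1.0 (fully open).
Only numpy, scipy, OpenCV 4.12 (cv2) and the standard library are available. Lean on these libraries where they do the work, as an engineer would, in place of code of your own. Each camera call takes 0.05 s, during which the arm holds its last target.

## Task

From the tightly packed rack take the slide box with the round window: pull it forward by the lip on its top until it leans on the rack's front rail with its foot still in the rack, then take hold of it, lift it out and set it down gently, standing upright inside the steel tray. Leave the other boxes standing in their places and do not disturb the glassware and other things on the bench.

Things in the scene. Friction and masses are not known exactly. Their poses are not given: they have to be found in the camera images.
- window_box_center (a point): Centre of the box to take out, 75 mm above its underside. White closed plastic box 60 (x) x 32 (y) x 150 mm (z), 0.15 to 0.31 kg, at any place in the row: the only one with a round dark window (23 mm across) in its front and a round dark spot (14 mm) on its top. x points from its front (x = -30 mm, facing the robot and the rail) to its back, z up along its height.
- window_box: The same box, given at the middle of its underside.
- window_box_lip (a point): Middle of the rear face of that box's pull lip, 155 mm above its underside. The lip stands on the flat top, flush with the front: 6 mm thick (x -30 to -24 mm in the box), 18 mm wide, 10 mm high. It serves to pull the top forward with a fingertip set behind it.
- rack: Aluminium tip-out rack, fixed, 182 mm wide; origin on the bench under the middle of the row, x from front to back, y along the row. Five boxes stand on its floor (6 mm above the bench), fronts at x = -30 mm, 33 mm apart with 1 mm gaps: no finger fits between. A toe ledge 4 mm high (x -38 to -34 mm) runs before their feet. End cheeks, 168 mm high, reach from x = -22 to 38 mm.
- rack_hood (a point): Middle of the lower front edge of the rack's hood, a fixed plate 6 mm thick that covers the rear of all the tops from rack x = 14 mm to 40 mm; its underside is 164 mm above the bench, so no box lifts straight up more than 8 mm. Between the boxes' lips and the hood 38 mm of each top lie open.
- rack_rail (a point): Middle of the rack's front rail, a fixed steel bar of 10 mm diameter along the rack's y, 64 mm above the bench and 35 mm in front of the boxes' fronts. A box tipped forward about its lower front edge passes its balance point at about 22 degrees and then stays by itself, leaning on this rail at about 31 degrees.
- tray: Shallow open steel tray, fixed, 150 (x) x 130 mm (y); origin at the middle of its underside on the bench, x and y along its sides.
- tray_in (a point): Middle of the tray's inner floor, 3 mm above the bench; inside 144 (x) x 124 mm (y), rim 12 mm above the bench, wall 3 mm.
- box_a: Another slide box of the row, same size and lip, but with a rectangular paper label (24 x 40 mm) in its front and a plain top; its origin is the middle of its underside, z up.
- box_b: Another slide box of the row, same size and lip, but with a rectangular paper label (24 x 40 mm) in its front and a plain top; its origin is the middle of its underside, z up.
- box_c: Another slide box of the row, same size and lip, but with a rectangular paper label (24 x 40 mm) in its front and a plain top; its origin is the middle of its underside, z up.
- box_d: Another slide box of the row, same size and lip, but with a rectangular paper label (24 x 40 mm) in its front and a plain top; its origin is the middle of its underside, z up.
- beaker: Clear beaker, 71 x 77 x 88 mm, bystander; its origin is the middle of its underside, z up.
- petri_dish: Petri dish, 59 mm across, 15 mm high, bystander; its origin is the middle of its underside, z up.
- flask: Conical flask, 64 mm across, 104 mm high, bystander; its origin is the middle of its underside, z up.
- tape: Roll of tape lying flat, 68 mm across, 18 mm high, bystander; its origin is the middle of its underside, z up.
Mind the look-alikes: they are no part of the job. What is shaped like the window_box but pink or yellow is not meant.

How it is judged:
On the way, in this order (a step that is already met when the one before it is completed fails the run):
1. the box with the round window leans forward out of the row, its foot still in the rack (angle between window_box_center's own z axis and vertical between 0.42 and 0.75 rad and z of window_box in the frame of rack below 0.035 m and x of window_box in the frame of rack above -0.03 m and x of window_box_center in the frame of rack below -0.02 m), for 0.2 s.
2. the box is lifted clear of the rack (z of window_box in the frame of rack above 0.085 m), for 0.1 s.
At the end, for the whole second after the job is handed in: The box with the round window stands upright (within 0.06 rad) on the floor of the tray (underside within 3 mm of it, its middle within 60 mm along x and 50 mm along y of the tray's middle), released and at rest; the other four boxes stand upright within 20 mm of their places in the rack (x of window_box in the frame of tray_in between -0.06 and 0.06 m and y of window_box in the frame of tray_in between -0.05 and 0.05 m and z of window_box in the frame of tray_in between -0.003 and 0.003 m and angle between window_box_center's own z axis and vertical below 0.06 rad and linear speed of window_box below 0.02 m/s and contact force between window_box and the fingers below 0.05 N and distance of each of box_a, box_b, box_c, box_d from where it was at the start of the episode below 0.02 m and angle between each of box_a, box_b, box_c, box_d's own z axis and vertical below 0.1 rad); the robot touches nothing.
It fails at once if another box of the row is tipped or dragged out of its place (distance of any of box_a, box_b, box_c, box_d from where it was at the start of the episode above 0.02 m or angle between any of box_a, box_b, box_c, box_d's own z axis and vertical above 0.2 rad).
It fails at once if the beaker, petri dish, flask or tape roll is knocked more than 30 mm away (distance of any of beaker, petri_dish, flask, tape from where it was at the start of the episode above 0.03 m).
It fails at once if the box is dropped or thrown into the tray: it moves at over 0.4 m/s just above the tray's floor (horizontal distance between window_box and tray_in below 0.09 m and z of window_box in the frame of tray_in below 0.02 m and linear speed of window_box above 0.4 m/s).
It also fails if it takes over 64 s, if anything falls off the work surface, if the arm or the gripper's body presses on something with over 40 N, if the wrist force passes 120 N, or if a joint passes its speed limit or range.

## Working session

There is one attempt and no reset: what is moved stays moved. The work goes in short steps, Python scripts to look and compute and a shell command to move; the robot and the scene stay as the last step left them, time stands still between calls to the robot, and variables do not carry over. Pictures are saved under pics/ and viewed, and the job is handed in when it is done.

```bash
ls; mkdir -p pics; python3 - <<'E'
from bench import r
import cv2
s=r.read_state(); print({k:s[k] for k in('time','ee_pos','orientation','contact_force','opening')}, r.tip_extent)
for c in('scene','top'):
    im=r.read_camera(c); cv2.imwrite(f'pics/{c}0.png',im[:,:,::-1]); m=r.camera_model(c); print(c,m['fx'],m['fy'],m['cx'],m['cy'],m['world_to_cam'])
E
```

```text
pics
{'time': 0.0, 'ee_pos': array([0.13738264, 0.60947198, 0.23871348]), 'orientation': array([ 1.10685886e-01,  9.93855268e-01, -5.68446814e-04, -1.35040099e-04]), 'contact_force': array([ 0.16491285, -0.2421428 ,  0.72935267]), 'opening': 1.0056183529312612} 0.008
scene 551.5067808629418 551.5067808629418 313.17255262359765 243.21677876591454 [[ 0.80019809 -0.59955603  0.01468273 -0.4245237 ]
 [-0.37146558 -0.51470034 -0.77272044  0.33084262]
 [ 0.47084641  0.61287529 -0.63457666  1.10348835]
 [ 0.          0.          0.          1.        ]]
top 517.6537923428918 517.6537923428918 311.5284247822809 241.9717386339774 [[ 7.43863241e-03 -9.99970513e-01  1.90758974e-03  4.97761586e-02]
 [-9.93244482e-01 -7.60948619e-03 -1.15790736e-01  5.45204280e-01]
 [ 1.15801838e-01 -1.03337827e-03 -9.93271799e-01  1.27109779e+00]
 [ 0.00000000e+00  0.00000000e+00  0.00000000e+00  1.00000000e+00]]
```

View pics/scene0.png

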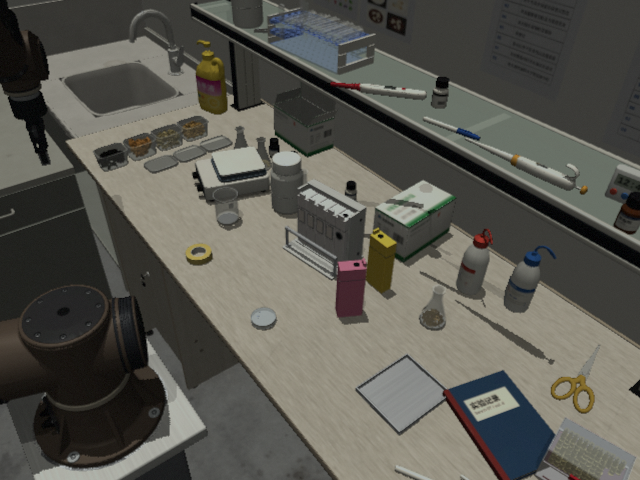

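View pics/top0.png

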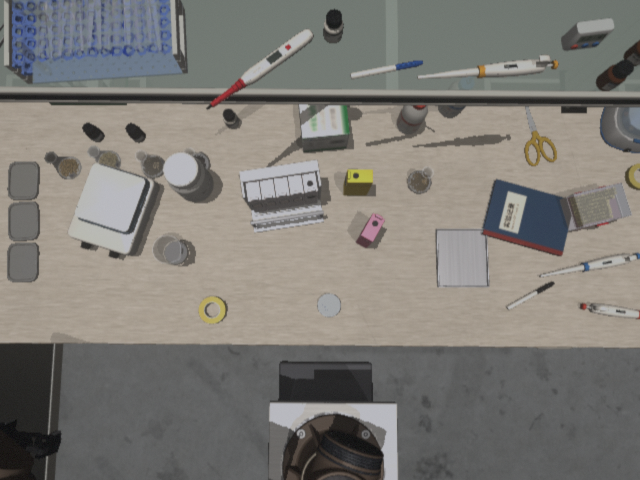

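The rack is at top px (285,190). The pink box at (371,230) and the yellow box at (359,181) are look-alikes. Next I'll enlarge the row.

```bash
python3 - <<'E'
import cv2, numpy as np
a=cv2.imread('pics/top0.png')[145:250,225:395]; b=cv2.imread('pics/scene0.png')[165:325,265:405]
a=cv2.resize(a,(800,494),interpolation=cv2.INTER_CUBIC);cv2.imwrite('pics/crop_top0.png',a)
b=cv2.resize(b,(525,600),interpolation=cv2.INTER_CUBIC);cv2.imwrite('pics/crop_scene0.png',b)
E
```

```text
(no output)
```

View pics/crop_top0.png

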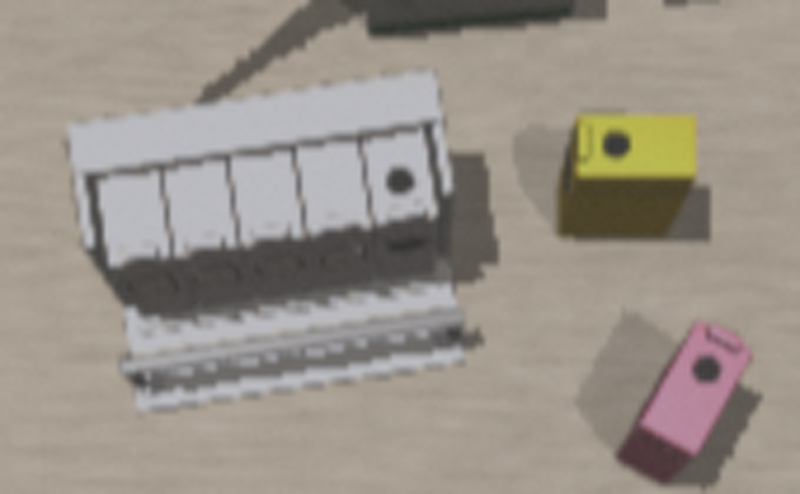

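View pics/crop_scene0.png

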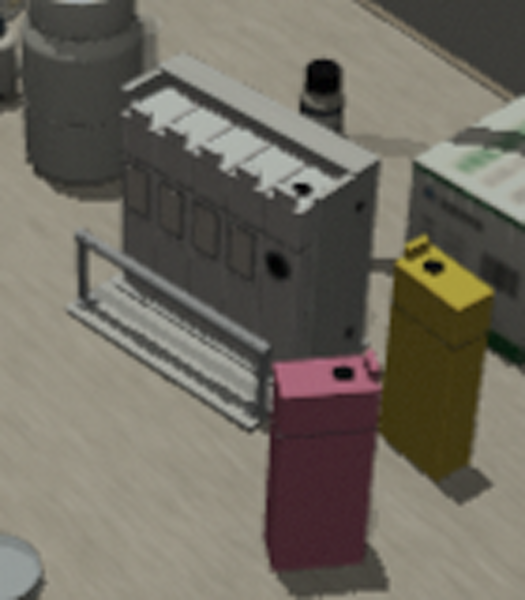

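```bash
cat > h.py <<'E'
import numpy as np
from bench import r
def proj(cam,P):
    m=r.camera_model(cam);P=np.atleast_2d(P);c=(m['world_to_cam']@np.c_[P,np.ones(len(P))].T)[:3]
    return np.c_[m['fx']*c[0]/c[2]+m['cx'],m['fy']*c[1]/c[2]+m['cy']]
def back(cam,u,v,z):
    m=r.camera_model(cam);W=m['world_to_cam'];R=W[:3,:3];o=-R.T@W[:3,3]
    d=R.T@np.array([(u-m['cx'])/m['fx'],(v-m['cy'])/m['fy'],1]);return o+d*(z-o[2])/d[2]
E
python3 - <<'E'
from h import *
r.read_camera('top');r.read_camera('scene')
for l in('window_box','box_a','rack','tray','beaker','petri_dish','flask','tape'):
    for c in('top','scene'):
        for d in r.cut_out(l,c)[:6]:
            p=d['pixels'];ys,xs=np.nonzero(p)
            print(l,c,round(d['confidence'],2),np.round(d['centre']),xs.min(),xs.max(),ys.min(),ys.max(),len(xs))
E
```

```text
window_box top 0.88 [179. 356.] 343 373 168 195 739
window_box top 0.82 [229. 375.] 356 383 213 247 519
window_box top 0.8 [187. 310.] 301 317 171 203 444
window_box scene 0.89 [234. 341.] 334 355 208 262 650
window_box scene 0.77 [287. 350.] 336 367 260 317 1581
window_box scene 0.75 [259. 378.] 366 397 228 293 1470
box_a top 0.98 [190. 296.] 288 304 174 205 422
box_a top 0.96 [192. 266.] 259 279 177 209 474
box_a top 0.93 [191. 281.] 274 291 176 207 424
box_a scene 0.9 [219. 322.] 315 337 198 252 520
box_a scene 0.8 [206. 304.] 297 319 187 243 532
box_a scene 0.61 [217. 313.] 307 327 193 241 499
box_a scene 0.59 [224. 332.] 324 347 203 260 603
box_a scene 0.46 [251. 324.] 283 365 180 279 2558
rack top 0.97 [210. 286.] 239 323 160 230 2528
rack top 0.45 [193. 266.] 259 279 178 209 452
tray top 0.78 [257. 464.] 436 488 227 287 3053
tray scene 0.64 [392. 400.] 355 446 354 434 4117
tray scene 0.4 [226. 330.] 325 347 203 259 510
beaker top 0.63 [189. 311.] 301 317 171 203 438
beaker top 0.61 [252. 170.] 152 187 234 264 861
beaker scene 0.97 [208. 225.] 213 238 187 225 837
beaker scene 0.38 [234. 341.] 334 355 208 261 643
petri_dish top 0.98 [301. 326.] 317 340 293 316 440
petri_dish scene 0.59 [319. 259.] 251 275 307 329 479
flask top 0.66 [180. 419.] 407 433 166 192 525
flask scene 0.7 [232. 342.] 334 355 208 261 670
flask scene 0.6 [311. 437.] 419 447 285 329 856
tape top 0.57 [308. 218.] 199 226 296 322 473
tape scene 0.59 [256. 200.] 186 212 244 265 476
```

Three things could be the box: white at top px (310,184), yellow at (356,179) and pink at (375,229). Only the white one fits: it stands in the rack, at the far right of the row, with a round spot on top and a round window at scene px (338,236). Next I'll fit the rack pose.

```bash
python3 - <<'E'
from h import *
from scipy.optimize import least_squares
import cv2
f=4.706;T=lambda u,v:(225+(u+.5)/f-.5,145+(v+.5)/f-.5); S=lambda u,v:(265+(u+.5)/3.75-.5,165+(v+.5)/3.75-.5)
obs=[('top',T(68,125),(.04,.091,.17)),('top',T(435,70),(.04,-.091,.17)),('top',T(442,120),(.014,-.091,.17)),('top',T(78,176),(.014,.091,.17)),
('top',T(125,366),(-.065,.091,.066)),('top',T(460,318),(-.065,-.091,.066)),('top',T(372,228),(-.03,-.0495,.156)),('top',T(170,257),(-.03,.0495,.156)),
('scene',S(122,90),(.014,.091,.17)),('scene',S(180,55),(.04,.091,.17)),('scene',S(378,158),(.04,-.091,.17)),('scene',S(350,180),(.014,-.091,.17)),
('scene',S(78,236),(-.065,.091,.066)),('scene',S(268,348),(-.065,-.091,.066)),('scene',S(277,265),(-.03,-.066,.1))]
def w(p,P):
    c,s=np.cos(p[2]),np.sin(p[2]);return np.array([p[0]+c*P[0]-s*P[1],p[1]+s*P[0]+c*P[1],P[2]])
def res(p,cams=('top','scene')):
    return np.concatenate([proj(c,w(p,P))[0]-uv for c,uv,P in obs if c in cams])
x0=[*back('top',285,190,.15)[:2],0]
for cams in(('top','scene'),('top',),('scene',)):
    q=least_squares(res,x0,loss='soft_l1',args=(cams,));print(cams,q.x.round(4));print(res(q.x,cams).reshape(-1,2).round(1).tolist())
    if len(cams)==2:p=q.x;np.save('rack.npy',p)
# edges overlay
for c,(u0,v0,k) in(('top',(225,145,5)),('scene',(265,165,5))):
    im=cv2.imread(f'pics/{c}0.png')[v0:v0+(105 if c=='top' else 120),u0:u0+150];im=cv2.resize(im,None,fx=k,fy=k,interpolation=cv2.INTER_CUBIC)
    def L(A,B,col):
        a,b=[(proj(c,w(p,X))[0]-[u0,v0]+.5)*k for X in(A,B)];cv2.line(im,tuple(int(i) for i in a),tuple(int(i) for i in b),col,1)
    for y in np.arange(-.0825,.09,.033): 
        L((-.03,y,.156),(.014,y,.156),(0,0,255));L((-.03,y,.006),(-.03,y,.156),(0,255,0))
    L((-.03,-.0825,.156),(-.03,.0825,.156),(0,0,255));L((-.065,-.091,.069),(-.065,.091,.069),(255,0,0))
    for z in(.164,.17):L((.014,-.091,z),(.014,.091,z),(255,0,255))
    L((.04,-.091,.17),(.04,.091,.17),(255,0,255))
    cv2.imwrite(f'pics/ov_{c}.png',im)
for n,uv in(('tray',(462,258)),('petri',(329,305)),('tape',(212,310)),('flask',(419,181)),('beaker',(176,251)),('pink',(371,230)),('yellow',(359,175))):
    print(n,back('top',*uv,{'tray':.005}.get(n,.02)).round(3))
# tray corners
for uv in((437,230),(487,230),(489,286),(438,287)):print(back('top',*uv,.012).round(4))
E
```

```text
('top', 'scene') [0.6656 0.1254 0.1641]
[[-0.4, -0.0], [0.3, -0.4], [0.6, -0.1], [-1.0, 0.2], [-0.7, 0.6], [1.1, -0.5], [0.6, -0.3], [0.9, 0.1], [8.1, -6.4], [-0.5, -0.8], [-0.0, 0.1], [0.6, -1.4], [-1.2, -0.7], [-0.9, 1.1], [-0.8, 1.8]]
('top',) [0.6655 0.1259 0.1568]
[[-0.6, -0.3], [0.2, -0.1], [0.5, 0.2], [-1.2, -0.1], [-1.2, 0.4], [0.8, -0.2], [0.3, -0.1], [0.6, 0.1]]
('scene',) [0.6648 0.1244 0.1827]
[[7.6, -5.9], [-1.1, -0.4], [0.2, 0.0], [1.0, -1.4], [-1.4, 0.1], [-0.1, 1.4], [-0.3, 2.0]]
tray [ 0.51  -0.332  0.005]
petri [0.388 0.009 0.02 ]
tape [0.373 0.301 0.02 ]
flask [ 0.706 -0.222  0.02 ]
beaker [0.521 0.397 0.02 ]
pink [ 0.578 -0.097  0.02 ]
yellow [ 0.721 -0.067  0.02 ]
[ 0.5805 -0.2675  0.012 ]
[ 0.5814 -0.3957  0.012 ]
[ 0.4383 -0.3962  0.012 ]
[ 0.4348 -0.267   0.012 ]
```

View pics/ov_top.png

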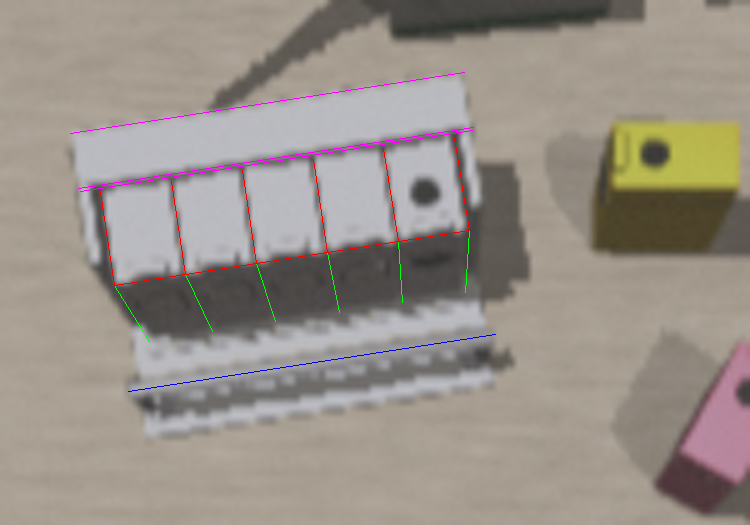

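View pics/ov_scene.png

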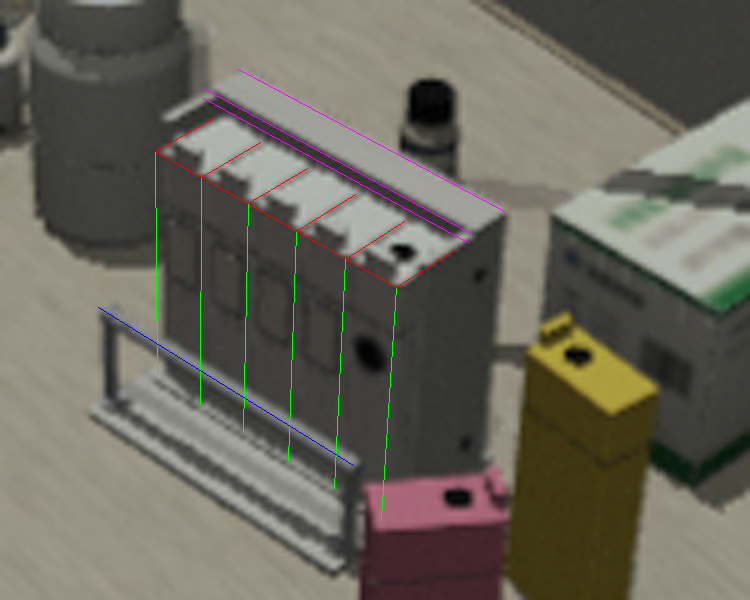

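Overlay: the fitted edges match the top view to about 1 px, and the box fronts and hood line up. Next I'll compute the key points.

```bash
cat >> h.py <<'E'
P=np.array([.6656,.1255,.161])
def w(Q,p=P):
    c,s=np.cos(p[2]),np.sin(p[2]);return np.array([p[0]+c*Q[0]-s*Q[1],p[1]+s*Q[0]+c*Q[1],Q[2]])
def tor(X,p=P):
    c,s=np.cos(p[2]),np.sin(p[2]);d=np.asarray(X)-[p[0],p[1],0];return np.array([c*d[0]+s*d[1],-s*d[0]+c*d[1],d[2]])
def st():
    from scipy.spatial.transform import Rotation as R
    s=r.read_state();M=R.from_quat(s['orientation']).as_matrix()
    print('t',round(s['time'],2),'pos',s['ee_pos'].round(4),'rack',tor(s['ee_pos']).round(4),'toolz',M[:,2].round(3),'yaw_y',round(np.arctan2(-M[0,1],M[1,1]),3),'F',s['contact_force'].round(1),'open',round(s['opening'],2),'q',s['qpos'].round(2))
E
python3 - <<'E'
from h import *
st();print('above',w((-.005,-.062,.3)));print('ex',w((1,0,0))-w((0,0,0)))
for u,v in((371,213),(383,219),(357,241),(366,247)):print('pink',back('top',u,v,.15).round(3))
E
python3 -m pendant '[[[0,0,30],[0,0,0.1],0],[[0,0,30],[0,0,0.1],0],[[0,0,30],[0,0,0.1],0],[[20,-20,20],[0,0,0.083],0],[[28,-28,0],[0,0,0],0],[[28,-28,0],[0,0,0],0],[[28,-28,0],[0,0,0],0],[[28,-28,0],[0,0,0],0],[[28,-28,0],[0,0,0],0],[[28,-28,0],[0,0,0],0],[[28,-28,0],[0,0,0],0],[[28,-28,0],[0,0,0],0],[[28,-28,0],[0,0,0],0],[[28,-28,0],[0,0,0],0],[[28,-28,0],[0,0,0],0],[[28,-28,0],[0,0,0],0],[[28,-28,0],[0,0,0],0],[[28,-28,0],[0,0,0],0],[[28,-28,0],[0,0,0],0],[[28,-28,0],[0,0,0],0]]' 40
python3 -c 'from h import *;st()'
```

```text
t 1.0 pos [0.1375 0.6097 0.2393] rack [-0.4437  0.5626  0.2393] toolz [ 0.  0. -1.] yaw_y -0.222 F [ 0.2  0.6 -0.1] open 1.0 q [ 1.24  0.49  1.56  0.    1.09 -0.11]
above [0.67060359 0.06350029 0.3       ]
ex [0.98706747 0.16030535 0.        ]
pink [ 0.599 -0.082  0.15 ]
pink [ 0.585 -0.11   0.15 ]
pink [ 0.534 -0.05   0.15 ]
pink [ 0.52 -0.07  0.15]
time: 2.67
ee_pos: [0.6066, 0.14, 0.3495]
orientation: [-0.08, 0.997, 0.0, 0.0]
contact_force: [-0.0, 0.5, 0.4]
opening: -0.0
t 2.67 pos [0.6066 0.14   0.3495] rack [-0.0559  0.0237  0.3495] toolz [ 0.  0. -1.] yaw_y 0.161 F [-0.   0.5  0.4] open -0.0 q [ 0.12  0.4   1.41  0.    1.33 -1.61]
```

```bash
python3 -m pendant '[[[16,-19,-20],[0,0,0],0],[[16,-19,-20],[0,0,0],0],[[16,-19,-20],[0,0,0],0],[[16,-19,-20],[0,0,0],0],[[0,0,-20],[0,0,0],0],[[0,0,-20],[0,0,0],0],[[0,0,-20],[0,0,0],0],[[0,0,-15],[0,0,0],0],[[0,0,0],[0,0,0],0],[[0,0,0],[0,0,0],0]]'
python3 -c '
from h import *;import cv2
st();print(r.tip_extent)
for c,(u0,v0) in(("top",(225,125)),("scene",(260,130))):
    im=r.read_camera(c)[v0:v0+120,u0:u0+160,::-1];cv2.imwrite(f"pics/{c}1.png",cv2.resize(im,None,fx=5,fy=5,interpolation=cv2.INTER_CUBIC))'
```

```text
time: 3.5
ee_pos: [0.6694, 0.0657, 0.194]
orientation: [-0.08, 0.997, 0.0, -0.001]
contact_force: [0.5, -0.7, 0.3]
opening: 0.002
t 3.5 pos [0.6694 0.0657 0.194 ] rack [-0.0058 -0.0597  0.194 ] toolz [-0.001  0.    -1.   ] yaw_y 0.161 F [ 0.5 -0.7  0.3] open 0.0 q [-0.    0.6   1.48  0.    1.06 -1.73]
0.008
```

View pics/scene1.png

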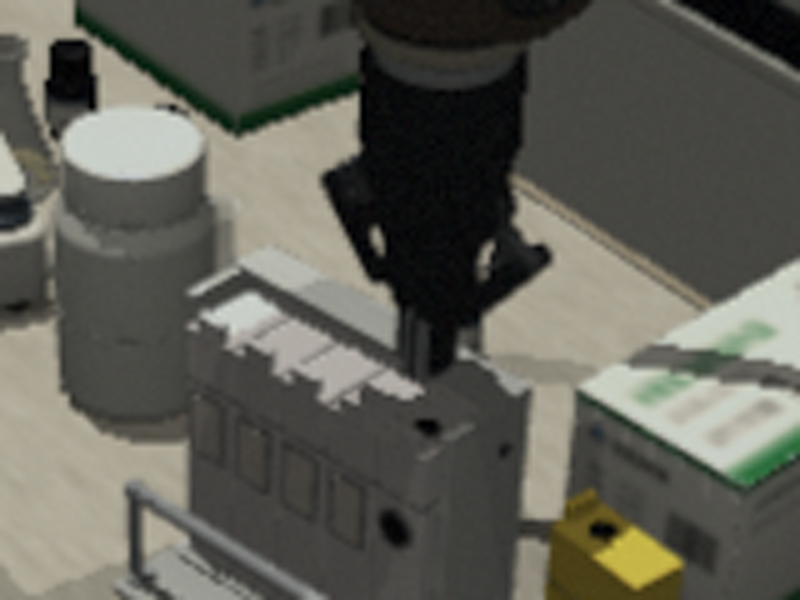

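View pics/top1.png

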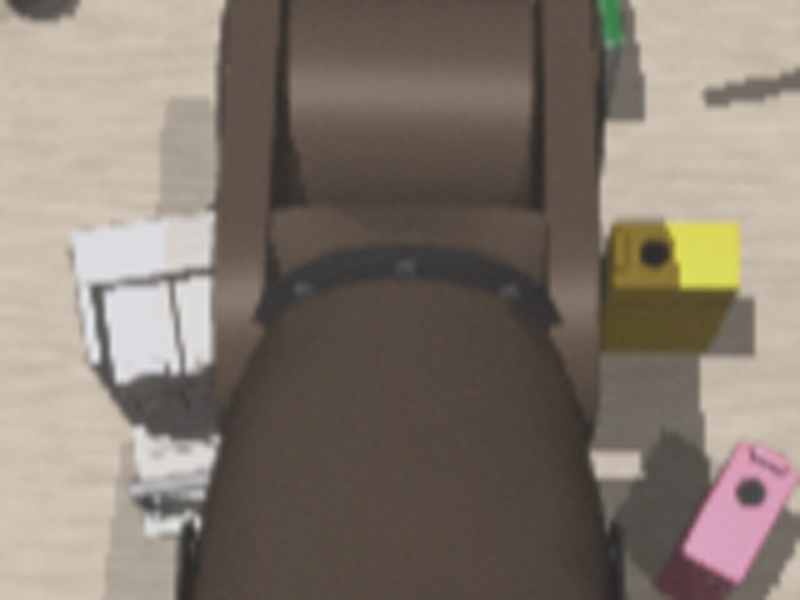

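```bash
python3 -m pendant '[[[0.5,-2.5,0],[0,0,0],0],[[0,0,-7],[0,0,0],0],[[0,0,-7],[0,0,0],0],[[0,0,-7],[0,0,0],0],[[0,0,-3],[0,0,0],0],[[0,0,-3],[0,0,0],0],[[0,0,0],[0,0,0],0],[[0,0,0],[0,0,0],0]]'
python3 -c '
from h import *;import cv2
st()
for c,(u0,v0) in(("scene",(260,130)),):
    im=r.read_camera(c)[v0:v0+120,u0:u0+160,::-1];cv2.imwrite(f"pics/{c}2.png",cv2.resize(im,None,fx=5,fy=5,interpolation=cv2.INTER_CUBIC))'
```

```text
time: 4.27
ee_pos: [0.67, 0.0632, 0.1672]
orientation: [-0.081, 0.997, 0.0, -0.0]
contact_force: [0.0, -0.1, 0.2]
opening: -0.002
t 4.27 pos [0.67   0.0632 0.1672] rack [-0.0057 -0.0622  0.1672] toolz [-0.  0. -1.] yaw_y 0.161 F [ 0.  -0.1  0.2] open -0.0 q [-0.    0.63  1.51  0.    1.01 -1.74]
```

View pics/scene2.png

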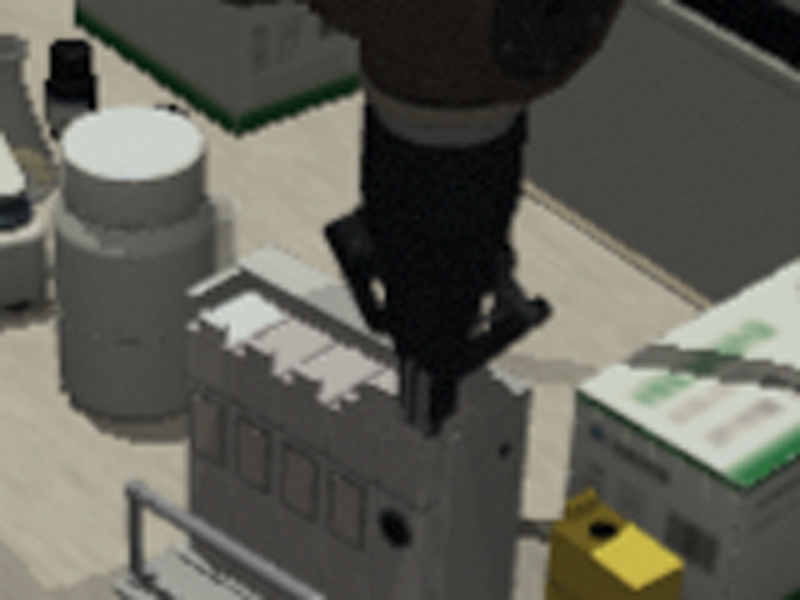

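The fingertip sits over the box's top, behind the lip and free of contact. Next I'll close up to the lip and compute the tipping arc.

```bash
python3 -m pendant '[[[-2,-0.3,0],[0,0,0],0],[[-2,-0.3,0],[0,0,0],0],[[-2,-0.3,0],[0,0,0],0],[[0,0,0],[0,0,0],0],[[0,0,0],[0,0,0],0]]'
python3 -c '
from h import *
st()
q=tor(r.read_state()["ee_pos"]);a=q[0]+.03;b=q[2]-.006
T=np.arange(0,.60,.04);pts=np.c_[a*np.cos(T)-b*np.sin(T),a*np.sin(T)+b*np.cos(T)]*1000
for t,d in zip(T[1:],np.diff(pts,axis=0)):print(round(t,2),[round(d[0]*.987,1),round(d[0]*.16,1),round(d[1],1)],[round(.04*.16,4),round(-.04*.987,4),0])'
```

```text
time: 4.73
ee_pos: [0.6639, 0.0623, 0.1676]
orientation: [-0.081, 0.997, 0.0, 0.0]
contact_force: [0.2, 0.5, -0.2]
opening: 0.002
t 4.73 pos [0.6639 0.0623 0.1676] rack [-0.0118 -0.0621  0.1676] toolz [ 0.  0. -1.] yaw_y 0.161 F [ 0.2  0.5 -0.2] open 0.0 q [-0.01  0.62  1.52  0.    1.   -1.74]
0.04 [np.float64(-6.4), np.float64(-1.0), np.float64(0.6)] [0.0064, -0.0395, 0]
0.08 [np.float64(-6.4), np.float64(-1.0), np.float64(0.3)] [0.0064, -0.0395, 0]
0.12 [np.float64(-6.4), np.float64(-1.0), np.float64(0.1)] [0.0064, -0.0395, 0]
0.16 [np.float64(-6.4), np.float64(-1.0), np.float64(-0.2)] [0.0064, -0.0395, 0]
0.2 [np.float64(-6.4), np.float64(-1.0), np.float64(-0.4)] [0.0064, -0.0395, 0]
0.24 [np.float64(-6.4), np.float64(-1.0), np.float64(-0.7)] [0.0064, -0.0395, 0]
0.28 [np.float64(-6.3), np.float64(-1.0), np.float64(-1.0)] [0.0064, -0.0395, 0]
0.32 [np.float64(-6.3), np.float64(-1.0), np.float64(-1.2)] [0.0064, -0.0395, 0]
0.36 [np.float64(-6.3), np.float64(-1.0), np.float64(-1.5)] [0.0064, -0.0395, 0]
0.4 [np.float64(-6.2), np.float64(-1.0), np.float64(-1.7)] [0.0064, -0.0395, 0]
0.44 [np.float64(-6.1), np.float64(-1.0), np.float64(-2.0)] [0.0064, -0.0395, 0]
0.48 [np.float64(-6.0), np.float64(-1.0), np.float64(-2.2)] [0.0064, -0.0395, 0]
0.52 [np.float64(-5.9), np.float64(-1.0), np.float64(-2.5)] [0.0064, -0.0395, 0]
0.56 [np.float64(-5.8), np.float64(-0.9), np.float64(-2.7)] [0.0064, -0.0395, 0]
```

```bash
python3 -m pendant '[[[-2,-0.3,0],[0,0,0],0],[[-1,-0.2,0],[0,0,0],0],[[-3.2,-0.5,0.3],[0.0032,-0.0198,0],0],[[-3.2,-0.5,0.3],[0.0032,-0.0198,0],0],[[-3.2,-0.5,0.2],[0.0032,-0.0198,0],0],[[-3.2,-0.5,0.1],[0.0032,-0.0198,0],0],[[-3.2,-0.5,0.1],[0.0032,-0.0198,0],0],[[-3.2,-0.5,0],[0.0032,-0.0198,0],0],[[-3.2,-0.5,-0.1],[0.0032,-0.0198,0],0],[[-3.2,-0.5,-0.1],[0.0032,-0.0198,0],0],[[0,0,0],[0,0,0],0]]'
python3 -c '
from h import *;import cv2
st()
for c,(u0,v0) in(("scene",(260,130)),):
    im=r.read_camera(c)[v0:v0+120,u0:u0+160,::-1];cv2.imwrite(f"pics/{c}3.png",cv2.resize(im,None,fx=5,fy=5,interpolation=cv2.INTER_CUBIC))'
```

```text
time: 5.65
ee_pos: [0.6344, 0.0577, 0.1681]
orientation: [-0.08, 0.994, 0.006, 0.08]
contact_force: [1.2, 0.3, 0.0]
opening: 0.005
t 5.65 pos [0.6344 0.0577 0.1681] rack [-0.0416 -0.0619  0.1681] toolz [ 0.158  0.026 -0.987] yaw_y 0.161 F [1.2 0.3 0. ] open 0.0 q [-0.02  0.53  1.71  0.04  0.74 -1.79]
```

View pics/scene3.png

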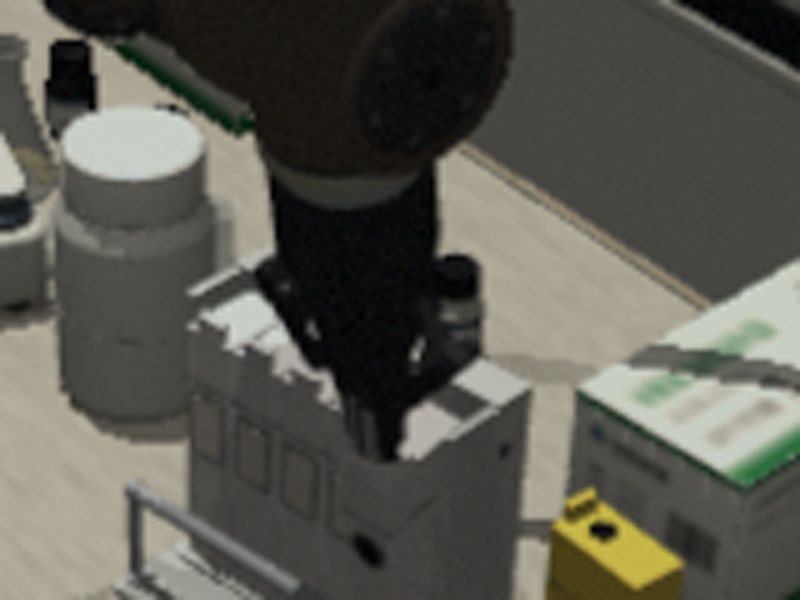

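```bash
cat > k.py <<'E'
import numpy as np
from scipy.optimize import least_squares,fsolve
D=np.array([[.491,1.559,1.092,.625,.239],[.40,1.41,1.33,.6225,.3495],[.6,1.48,1.06,.6727,.194],[.63,1.51,1.01,.673,.167],[.62,1.52,1.0,.667,.1676],[.53,1.71,.74,.637,.1681]])
def fk(p,q):
    A,B,C,h=p;a,b,c=q[0],q[0]+q[1],q[0]+q[1]+q[2]
    return np.array([A*np.sin(a)+B*np.sin(b)+C*np.sin(c),h+A*np.cos(a)+B*np.cos(b)+C*np.cos(c)])
s=least_squares(lambda p:np.concatenate([fk(p,d[:3])-d[3:] for d in D]),[.62,.56,.3,.15]);p=s.x
def ik(r,z,t):
    c=np.pi-t
    f=lambda x:fk(p,[x[0],x[1],c-x[0]-x[1]])-[r,z]
    x=fsolve(f,[.5,1.7]);return x.round(3),round(c-x.sum(),3),f(x).round(4)
E
python3 -c '
from k import *
print(p,s.fun.round(3))
for t in (.2,.4,.56):
  X=-.03+.018*np.cos(t)-.161*np.sin(t);Z=.006+.018*np.sin(t)+.161*np.cos(t)
  print("pull",t,.6656+.01+X,Z,ik(.6755+X,Z,t))
for t in(.2,.3,.4,.54):
  for sg in(100,120,135):
    X=-.03+.030*np.cos(.54)-.001*sg*np.sin(.54)+.011*np.sin(t);Z=.006+.03*np.sin(.54)+.001*sg*np.cos(.54)-.011*np.cos(t)
    print("grasp",t,sg,round(.6755+X,3),round(Z,3),ik(.6755+X,Z,t))
'
```

```text
[0.54626413 0.41697985 0.21174836 0.16039395] [ 0.002 -0.001 -0.004  0.003  0.     0.002 -0.002 -0.002  0.002  0.001
  0.    -0.004]
pull 0.2 0.6312554361431375 0.16736676698675101 (array([0.507, 1.746]), np.float64(0.689), array([-0.,  0.]))
pull 0.4 0.5994827447803592 0.1613003501960202 (array([0.43 , 1.945]), np.float64(0.366), array([-0.,  0.]))
pull 0.56 0.5753296141329792 0.1519694244357359 (array([0.397, 2.097]), np.float64(0.087), array([-0.,  0.]))
grasp 0.2 100 0.622 0.096 (array([0.587, 1.827]), np.float64(0.528), array([ 0., -0.]))
grasp 0.2 120 0.612 0.114 (array([0.55 , 1.842]), np.float64(0.55), array([-0.,  0.]))
grasp 0.2 135 0.604 0.126 (array([0.522, 1.852]), np.float64(0.568), array([-0.,  0.]))
grasp 0.3 100 0.623 0.097 (array([0.57 , 1.881]), np.float64(0.391), array([-0.,  0.]))
grasp 0.3 120 0.613 0.114 (array([0.532, 1.895]), np.float64(0.414), array([-0.,  0.]))
grasp 0.3 135 0.605 0.127 (array([0.503, 1.905]), np.float64(0.433), array([ 0., -0.]))
grasp 0.4 100 0.624 0.097 (array([0.558, 1.933]), np.float64(0.251), array([-0.,  0.]))
grasp 0.4 120 0.614 0.114 (array([0.519, 1.948]), np.float64(0.275), array([ 0., -0.]))
grasp 0.4 135 0.606 0.127 (array([0.489, 1.958]), np.float64(0.294), array([-0.,  0.]))
grasp 0.54 100 0.625 0.098 (array([0.549, 2.004]), np.float64(0.048), array([ 0., -0.]))
grasp 0.54 120 0.615 0.115 (array([0.509, 2.019]), np.float64(0.074), array([-0.,  0.]))
grasp 0.54 135 0.607 0.128 (array([0.479, 2.029]), np.float64(0.094), array([-0.,  0.]))
```

```bash
python3 -m pendant '[[[-3.2,-0.5,-0.2],[0.0032,-0.0198,0],0],[[-3.2,-0.5,-0.2],[0.0032,-0.0198,0],0],[[-3.2,-0.5,-0.3],[0.0032,-0.0198,0],0],[[-3.2,-0.5,-0.4],[0.0032,-0.0198,0],0],[[-3.2,-0.5,-0.5],[0.0032,-0.0198,0],0],[[-3.2,-0.5,-0.5],[0.0032,-0.0198,0],0],[[-3.2,-0.5,-0.6],[0.0032,-0.0198,0],0],[[-3.2,-0.5,-0.6],[0.0032,-0.0198,0],0],[[-3.2,-0.5,-0.7],[0.0032,-0.0198,0],0],[[-3.2,-0.5,-0.8],[0.0032,-0.0198,0],0],[[-3.1,-0.5,-0.8],[0.0032,-0.0198,0],0],[[-3.1,-0.5,-0.9],[0.0032,-0.0198,0],0],[[-3,-0.5,-0.7],[0,0,0],0],[[-3,-0.5,-0.7],[0,0,0],0],[[0,0,0],[0,0,0],0]]'
python3 -c '
from h import *;import cv2
st()
for c,(u0,v0) in(("scene",(260,130)),):
    im=r.read_camera(c)[v0:v0+120,u0:u0+160,::-1];cv2.imwrite(f"pics/{c}4.png",cv2.resize(im,None,fx=5,fy=5,interpolation=cv2.INTER_CUBIC))'
```

```text
time: 6.95
ee_pos: [0.591, 0.0508, 0.1601]
orientation: [-0.079, 0.977, 0.016, 0.198]
contact_force: [0.4, 0.2, 0.4]
opening: 0.002
t 6.95 pos [0.591  0.0508 0.1601] rack [-0.0857 -0.0618  0.1601] toolz [ 0.384  0.062 -0.921] yaw_y 0.161 F [0.4 0.2 0.4] open 0.0 q [-0.06  0.45  1.97  0.26  0.34 -2.02]
```

View pics/scene4.png

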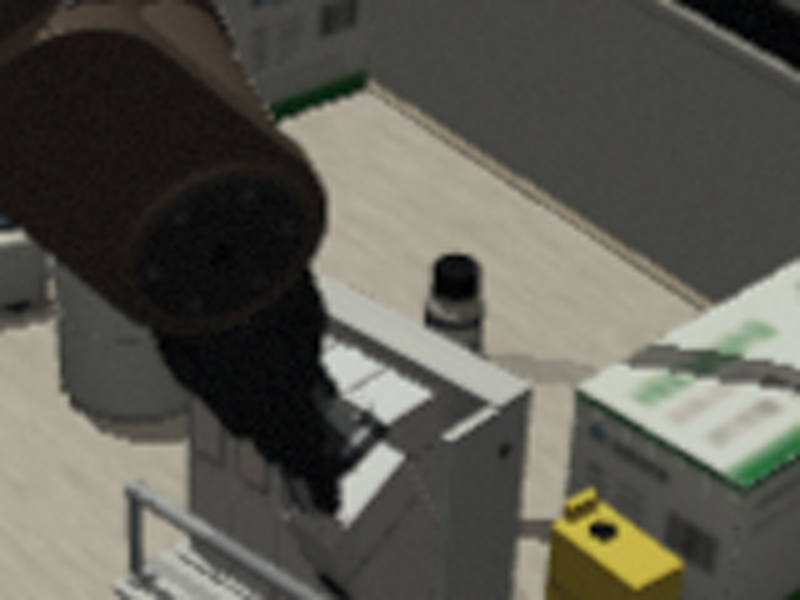

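```bash
python3 -m pendant '[[[-3,-0.5,-0.8],[0,0,0],0],[[-3,-0.5,-0.8],[0,0,0],0],[[-3,-0.5,-0.8],[0,0,0],0],[[-3,-0.5,-0.8],[0,0,0],0],[[-3,-0.5,-0.8],[0,0,0],0],[[-2,-0.3,-0.5],[0,0,0],0],[[0,0,0],[0,0,0],0],[[0,0,0],[0,0,0],0]]'
python3 -c '
from h import *;import cv2
st()
for c,(u0,v0) in(("scene",(260,130)),):
    im=r.read_camera(c)[v0:v0+120,u0:u0+160,::-1];cv2.imwrite(f"pics/{c}5.png",cv2.resize(im,None,fx=5,fy=5,interpolation=cv2.INTER_CUBIC))'
```

```text
time: 7.67
ee_pos: [0.5741, 0.048, 0.1558]
orientation: [-0.079, 0.977, 0.016, 0.199]
contact_force: [-1.1, 0.1, 0.3]
opening: -0.002
t 7.67 pos [0.5741 0.048  0.1558] rack [-0.1027 -0.0619  0.1558] toolz [ 0.385  0.062 -0.921] yaw_y 0.161 F [-1.1  0.1  0.3] open -0.0 q [-0.07  0.44  2.02  0.3   0.31 -2.07]
```

View pics/scene5.png

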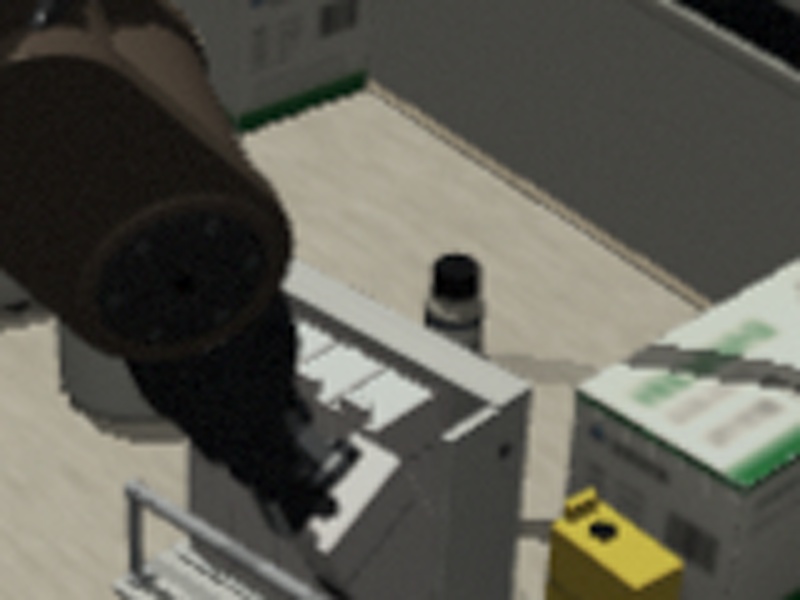

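```bash
python3 -m pendant '[[[0,0,8],[0,0,0],0],[[0,0,15],[0,0,0],0],[[0,0,20],[0,0,0],0],[[0,0,25],[-0.004,0.022,0],0],[[0,0,25],[-0.004,0.022,0],65],[[-10,0,20],[0,0,0],65],[[-20,0,20],[0,0,0],65],[[0,0,0],[0,0,0],65],[[0,0,0],[0,0,0],65]]'
python3 -c '
from h import *;import cv2
st()
for c,(u0,v0) in(("scene",(260,130)),("top",(225,135))):
    I=r.read_camera(c);cv2.imwrite(f"pics/{c}6f.png",I[:,:,::-1]);im=I[v0:v0+120,u0:u0+160,::-1];cv2.imwrite(f"pics/{c}6.png",cv2.resize(im,None,fx=5,fy=5,interpolation=cv2.INTER_CUBIC))'
```

```text
time: 8.47
ee_pos: [0.5441, 0.048, 0.2903]
orientation: [-0.079, 0.981, 0.013, 0.178]
contact_force: [-0.5, 0.2, -0.6]
opening: 0.708
t 8.47 pos [0.5441 0.048  0.2903] rack [-0.1324 -0.057   0.2903] toolz [ 0.347  0.054 -0.936] yaw_y 0.161 F [-0.5  0.2 -0.6] open 0.71 q [-0.07  0.21  1.9   0.12  0.68 -1.88]
```

View pics/scene6.png

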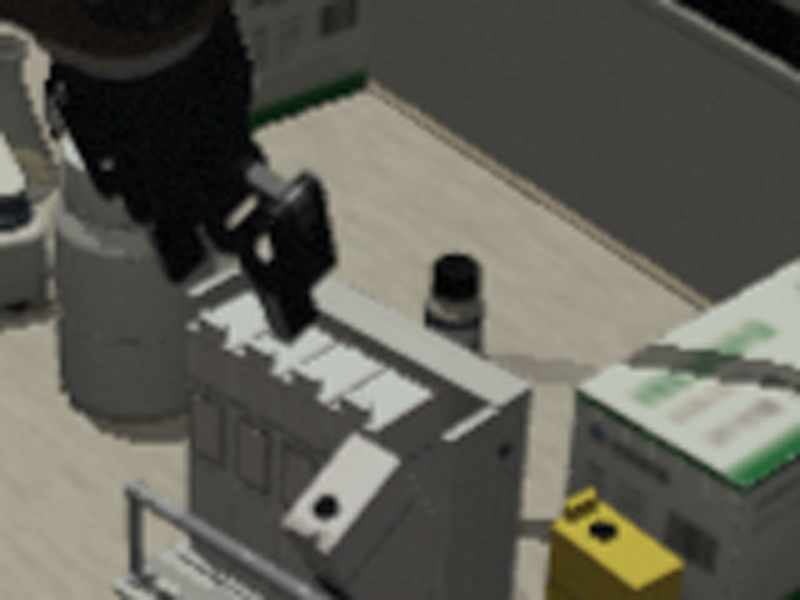

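View pics/top6.png

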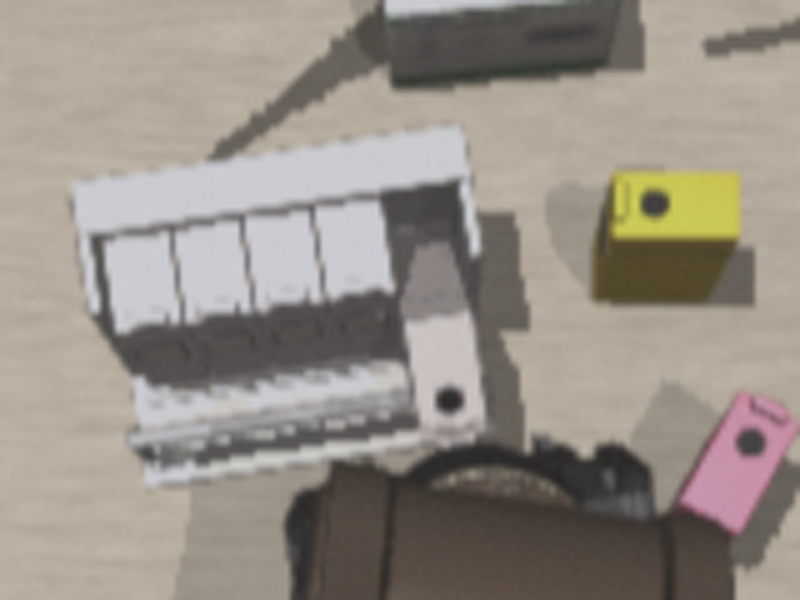

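The box leans on the rail by itself and the neighbours are still in place. Next I'll check the lean angle and position with an overlay.

```bash
python3 - <<'E'
from h import *
import cv2
from scipy.optimize import least_squares
f=5;T=lambda u,v:(225+(u+.5)/f-.5,135+(v+.5)/f-.5);S=lambda u,v:(260+(u+.5)/f-.5,130+(v+.5)/f-.5)
def bx(p,B):
    t,x0,y0=p;a=B[0]+.03;return w((x0+a*np.cos(t)-B[2]*np.sin(t),y0+B[1],.006+a*np.sin(t)+B[2]*np.cos(t)))
# top-face corners: rear-left, rear-right, front-right
obs=[('top',T(405,317),(.03,.016,.15)),('top',T(470,308),(.03,-.016,.15)),('top',T(487,432),(-.03,-.016,.15)),
('scene',S(350,432),(.03,.016,.15)),('scene',S(400,462),(.03,-.016,.15)),('scene',S(328,553),(-.03,-.016,.15)),('scene',S(284,523),(-.03,.016,.15))]
q=least_squares(lambda p:np.concatenate([proj(c,bx(p,B))[0]-uv for c,uv,B in obs]),[.54,-.03,-.066]);print(q.x,q.fun.reshape(-1,2).round(1).tolist())
p=q.x
for s in(.11,.125):print('axis pt',s,'rack',tor(bx(p,(0,0,s))),'world',bx(p,(0,0,s)))
E
```

```text
[ 0.52364581 -0.02120115 -0.06616658] [[-0.3, -0.0], [0.6, -0.3], [0.5, -0.8], [0.4, -0.3], [0.2, -0.7], [-0.5, 0.5], [-1.5, 0.6]]
axis pt 0.11 rack [-0.05022557 -0.06616658  0.11626143] world [0.62663083 0.05213769 0.11626143]
axis pt 0.125 rack [-0.05772618 -0.06616658  0.12925146] world [0.61922722 0.0509353  0.12925146]
```

```bash
python3 -m pendant '[[[11,-0.5,-24],[0,0,0],65],[[11,-0.5,-25],[0,0,0],65],[[11,-0.5,-25],[0,0,0],65],[[11.3,-0.4,-25],[0,0,0],65],[[0,0,0],[0,0,0],65],[[0,0,0],[0,0,0],65]]'
python3 -c '
from h import *;import cv2
st();print((w((-.061,-.066,.116))-r.read_state()["ee_pos"])*1000)
for c,(u0,v0) in(("scene",(260,130)),):
    I=r.read_camera(c);im=I[v0:v0+120,u0:u0+160,::-1];cv2.imwrite(f"pics/{c}7.png",cv2.resize(im,None,fx=5,fy=5,interpolation=cv2.INTER_CUBIC))'
```

```text
time: 9.07
ee_pos: [0.5882, 0.0461, 0.1879]
orientation: [-0.079, 0.981, 0.014, 0.175]
contact_force: [-0.3, 0.7, 0.7]
opening: 0.758
t 9.07 pos [0.5882 0.0461 0.1879] rack [-0.0891 -0.066   0.1879] toolz [ 0.341  0.055 -0.939] yaw_y 0.161 F [-0.3  0.7  0.7] open 0.76 q [-0.07  0.41  1.92  0.17  0.47 -1.94]
[ 27.77654392   4.49536696 -71.85511589]
```

View pics/scene7.png

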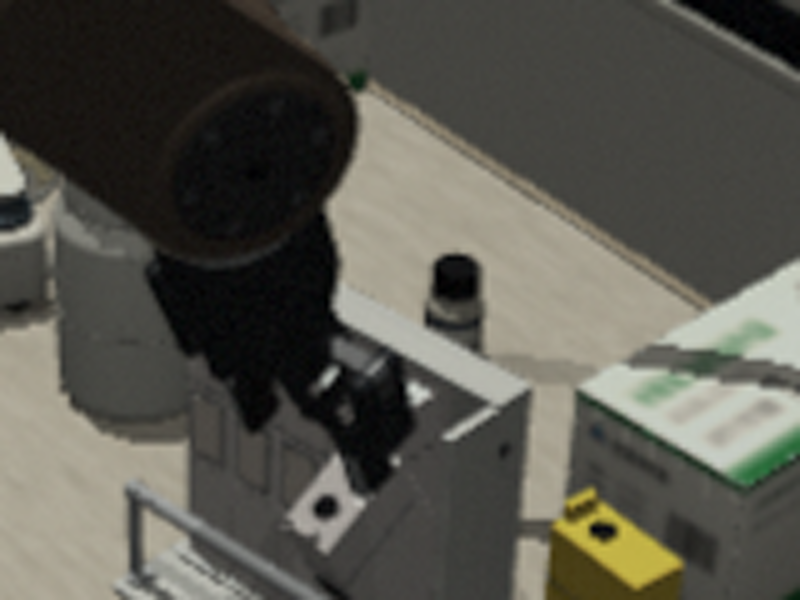

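```bash
python3 -c '
from h import *
for y in(-.0985,-.113,-.0335,-.019):print(y,(proj("scene",w((-.090,y,.190)))[0]-[260,130])*5)'
python3 -m pendant '[[[3.5,0.5,-9],[0,0,0],65],[[3.5,0.5,-9],[0,0,0],65],[[3.5,0.5,-9],[0,0,0],65],[[3.5,0.5,-9],[0,0,0],65],[[0,0,0],[0,0,0],65]]'
```

```text
-0.0985 [361.63994651 472.28306737]
-0.113 [385.02349488 485.91436037]
-0.0335 [260.1986709  413.14851138]
-0.019 [238.29519928 400.38001985]
time: 9.53
ee_pos: [0.6024, 0.0482, 0.1519]
orientation: [-0.079, 0.981, 0.014, 0.176]
contact_force: [0.4, 0.7, -0.3]
opening: 0.76
```

```bash
python3 -m pendant '[[[3.5,0.5,-9],[0,0,0],65],[[3.5,0.5,-9],[0,0,0],65],[[3.5,0.6,-9],[0,0,0],65],[[3,0.5,-8],[0,0,0],65],[[0,0,0],[0,0,0],65]]'
python3 -c '
from h import *;import cv2
st()
for c,(u0,v0) in(("scene",(260,130)),):
    I=r.read_camera(c);im=I[v0:v0+120,u0:u0+160,::-1];cv2.imwrite(f"pics/{c}8.png",cv2.resize(im,None,fx=5,fy=5,interpolation=cv2.INTER_CUBIC))'
```

```text
time: 9.95
ee_pos: [0.6159, 0.0503, 0.1167]
orientation: [-0.079, 0.981, 0.014, 0.176]
contact_force: [-0.6, -0.3, -0.0]
opening: 0.762
t 9.95 pos [0.6159 0.0503 0.1167] rack [-0.0611 -0.0663  0.1167] toolz [ 0.342  0.055 -0.938] yaw_y 0.161 F [-0.6 -0.3 -0. ] open 0.76 q [-0.06  0.55  1.92  0.23  0.33 -1.99]
```

View pics/scene8.png

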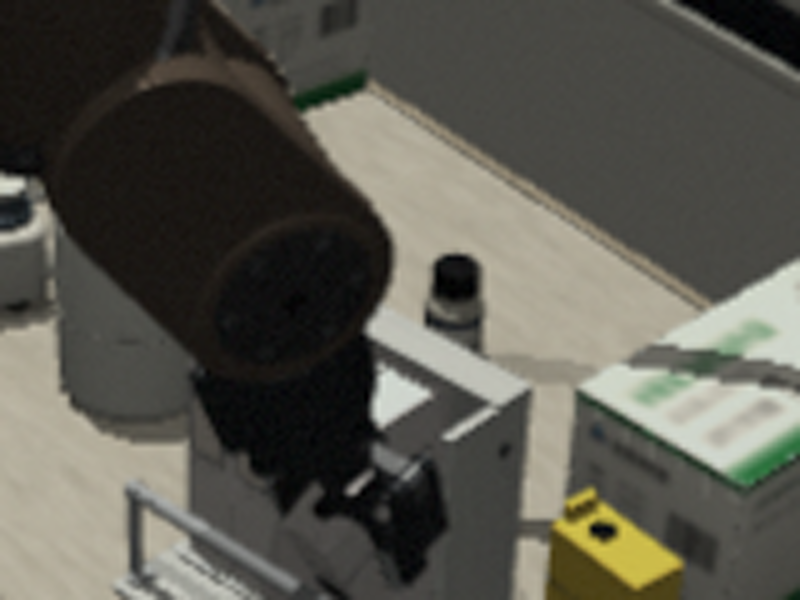

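The fingers straddle the box without touching it, so I'll close.

```bash
python3 -m pendant '[[[0,0,0],[0,0,0],40],[[0,0,0],[0,0,0],34],[[0,0,0],[0,0,0],30],[[0,0,0],[0,0,0],26],[[0,0,0],[0,0,0],20],[[0,0,0],[0,0,0],20],[[0,0,0],[0,0,0],20],[[0,0,0],[0,0,0],20],[[0,0,0],[0,0,0],20],[[0,0,0],[0,0,0],20]]' 50
python3 -c '
from h import *;st()'
```

```text
time: 10.83
ee_pos: [0.6161, 0.0502, 0.1191]
orientation: [-0.079, 0.981, 0.014, 0.177]
contact_force: [-1.7, -0.1, 5.5]
opening: 0.37
t 10.83 pos [0.6161 0.0502 0.1191] rack [-0.0609 -0.0663  0.1191] toolz [ 0.345  0.055 -0.937] yaw_y 0.161 F [-1.7 -0.1  5.5] open 0.37 q [-0.06  0.55  1.92  0.23  0.33 -1.99]
```

```bash
python3 -m pendant '[[[-1.9,-0.3,3.5],[0,0,0],20],[[-1.9,-0.3,3.5],[0,0,0],20],[[-3.8,-0.6,7],[0,0,0],20],[[-3.8,-0.6,7],[0,0,0],20],[[-3.8,-0.6,7],[0,0,0],20],[[0,0,0],[0,0,0],20]]'
python3 -c '
from h import *;import cv2
st()
for c,(u0,v0) in(("scene",(260,130)),):
    I=r.read_camera(c);im=I[v0:v0+120,u0:u0+160,::-1];cv2.imwrite(f"pics/{c}9.png",cv2.resize(im,None,fx=5,fy=5,interpolation=cv2.INTER_CUBIC))'
```

```text
time: 11.33
ee_pos: [0.6, 0.0477, 0.1482]
orientation: [-0.079, 0.981, 0.014, 0.177]
contact_force: [0.4, 0.5, -2.8]
opening: 0.373
t 11.33 pos [0.6    0.0477 0.1482] rack [-0.0772 -0.0662  0.1482] toolz [ 0.345  0.055 -0.937] yaw_y 0.161 F [ 0.4  0.5 -2.8] open 0.37 q [-0.06  0.48  1.94  0.21  0.38 -1.97]
```

View pics/scene9.png

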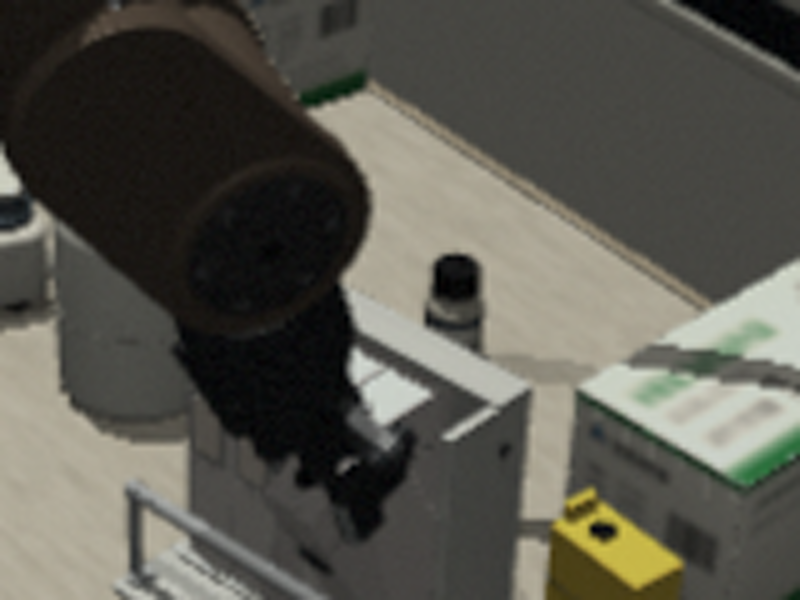

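The box comes along (about 0.28 kg of load), so I'll keep lifting.

```bash
python3 -m pendant '[[[-3.8,-0.6,7],[0,0,0],20],[[-3.8,-0.6,7],[0,0,0],20],[[-3.8,-0.6,7],[0,0,0],20],[[-3.8,-0.6,7],[0,0,0],20],[[-3.8,-0.6,7],[0,0,0],20],[[-3.8,-0.6,7],[0,0,0],20],[[-3.8,-0.6,7],[0,0,0],20],[[-3.8,-0.6,7],[0,0,0],20],[[-3.8,-0.6,7],[0,0,0],20],[[-3.8,-0.6,7],[0,0,0],20],[[-3.8,-0.6,8],[0,0,0],20],[[-3.8,-0.6,10],[0,0,0],20],[[-3.8,-0.6,12],[0,0,0],20],[[0,0,0],[0,0,0],20]]'
python3 -c '
from h import *;import cv2
st()
for c,(u0,v0) in(("scene",(220,110)),("top",(225,135))):
    I=r.read_camera(c);im=I[v0:v0+120,u0:u0+160,::-1];cv2.imwrite(f"pics/{c}10.png",cv2.resize(im,None,fx=5,fy=5,interpolation=cv2.INTER_CUBIC))'
```

```text
time: 12.55
ee_pos: [0.5515, 0.0399, 0.2493]
orientation: [-0.079, 0.981, 0.013, 0.178]
contact_force: [0.3, -0.5, -1.6]
opening: 0.371
t 12.55 pos [0.5515 0.0399 0.2493] rack [-0.1264 -0.0662  0.2493] toolz [ 0.348  0.055 -0.936] yaw_y 0.161 F [ 0.3 -0.5 -1.6] open 0.37 q [-0.09  0.27  1.94  0.15  0.58 -1.93]
```

View pics/scene10.png

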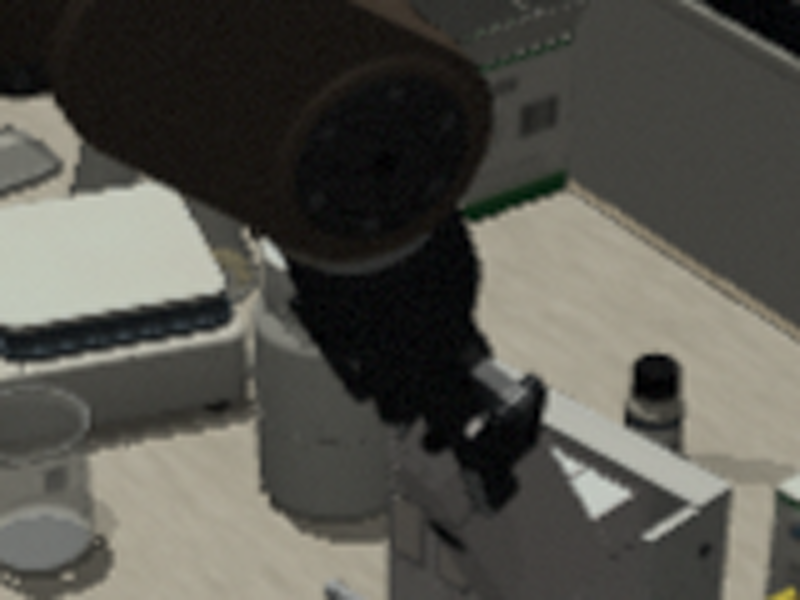

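```bash
python3 -m pendant '[[[-5,-1,10],[0,0,0],20],[[-5,-1,15],[0,0,0],20],[[-5,-1,15],[0,0,0],20],[[0,0,15],[0,0,0],20],[[0,0,15],[0,0,0],20],[[0,0,10],[-0.008,0.0494,0],20],[[0,0,0],[-0.008,0.0494,0],20],[[0,0,0],[-0.008,0.0494,0],20],[[0,0,0],[-0.008,0.0494,0],20],[[0,0,0],[-0.008,0.0494,0],20],[[0,0,0],[-0.008,0.0494,0],20],[[0,0,0],[-0.008,0.0494,0],20],[[0,0,0],[-0.008,0.0494,0],20],[[0,0,0],[-0.008,0.0494,0],20],[[0,0,0],[-0.008,0.0494,0],20],[[0,0,0],[0,0,0],20],[[0,0,0],[0,0,0],20]]'
python3 -c '
from h import *;import cv2
st()
for c,(u0,v0) in(("scene",(220,110)),("top",(225,135))):
    I=r.read_camera(c);cv2.imwrite(f"pics/{c}11f.png",I[:,:,::-1]);im=I[v0:v0+120,u0:u0+160,::-1];cv2.imwrite(f"pics/{c}11.png",cv2.resize(im,None,fx=5,fy=5,interpolation=cv2.INTER_CUBIC))'
```

```text
time: 14.07
ee_pos: [0.5365, 0.037, 0.3263]
orientation: [-0.081, 0.994, -0.006, -0.071]
contact_force: [-1.0, 0.0, -3.3]
opening: 0.368
t 14.07 pos [0.5365 0.037  0.3263] rack [-0.1416 -0.0666  0.3263] toolz [-0.141 -0.023 -0.99 ] yaw_y 0.162 F [-1.   0.  -3.3] open 0.37 q [-0.04  0.34  1.57 -0.03  1.37 -1.76]
```

View pics/scene11f.png

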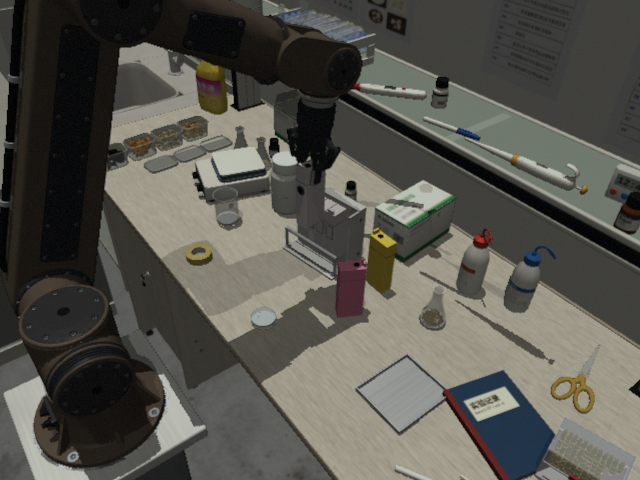

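```bash
python3 -m pendant '[[[-2,-10,0],[0,0,0],20],[[-2,-20,0],[0,0,-0.016],20],[[-2,-30,0],[0,0,-0.016],20],[[-2,-30,0],[0,0,-0.016],20],[[-2,-30,0],[0,0,-0.016],20],[[-2,-30,0],[0,0,-0.016],20],[[-2,-30,0],[0,0,-0.016],20],[[-2,-30,0],[0,0,-0.016],20],[[-2,-30,0],[0,0,-0.016],20],[[-2,-30,0],[0,0,-0.016],20],[[-2,-30,0],[0,0,-0.016],20],[[-2,-30,0],[0,0,0],20],[[-2,-20,0],[0,0,0],20],[[-1,-18,0],[0,0,0],20],[[0,0,0],[0,0,0],20],[[0,0,0],[0,0,0],20]]'
python3 -c '
from h import *;import cv2
st()
for c,(u0,v0,W,H) in(("scene",(320,230,200,200)),("top",(400,150,150,150))):
    I=r.read_camera(c);cv2.imwrite(f"pics/{c}12f.png",I[:,:,::-1]);im=I[v0:v0+H,u0:u0+W,::-1];cv2.imwrite(f"pics/{c}12.png",cv2.resize(im,(600,600),interpolation=cv2.INTER_CUBIC))'
```

```text
time: 15.5
ee_pos: [0.5088, -0.3317, 0.3267]
orientation: [-0.0, 0.997, -0.0, -0.072]
contact_force: [1.2, 1.1, -2.6]
opening: 0.37
t 15.5 pos [ 0.5088 -0.3317  0.3267] rack [-0.2281 -0.4261  0.3267] toolz [-0.143 -0.001 -0.99 ] yaw_y 0.0 F [ 1.2  1.1 -2.6] open 0.37 q [-0.65  0.44  1.41 -0.09  1.4  -2.2 ]
```

View pics/scene12f.png

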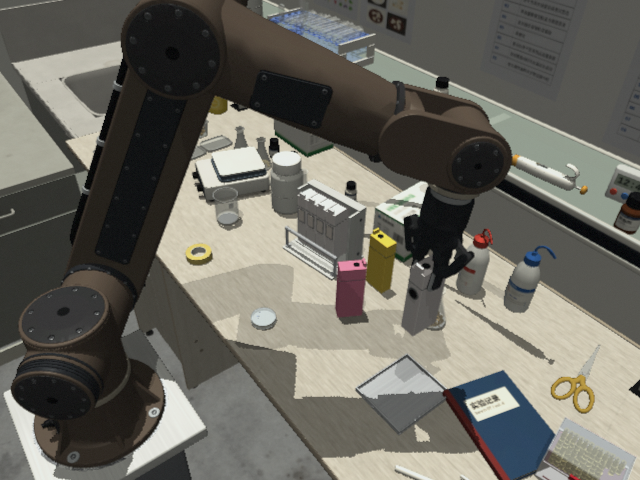

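View pics/top12f.png

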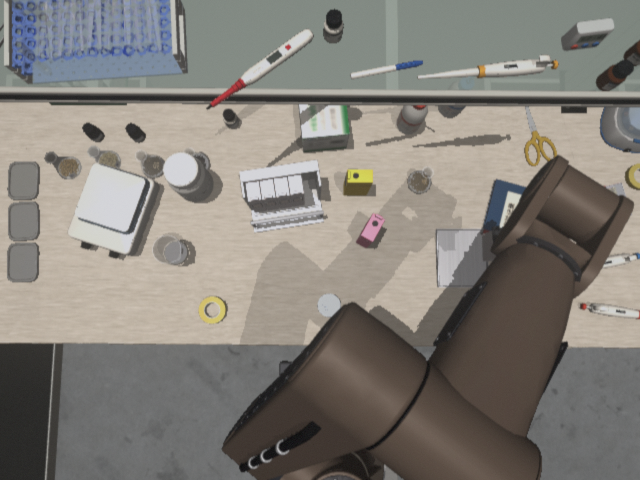

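The other four boxes stand in the rack and the bystanders haven't moved. Next I'll zoom in to measure the held box's tilt.

```bash
python3 -c '
import cv2
a=cv2.imread("pics/scene12f.png")[235:345,380:480];cv2.imwrite("pics/c12.png",cv2.resize(a,(545,600),interpolation=cv2.INTER_CUBIC))'
```

```text
(no output)
```

View pics/c12.png

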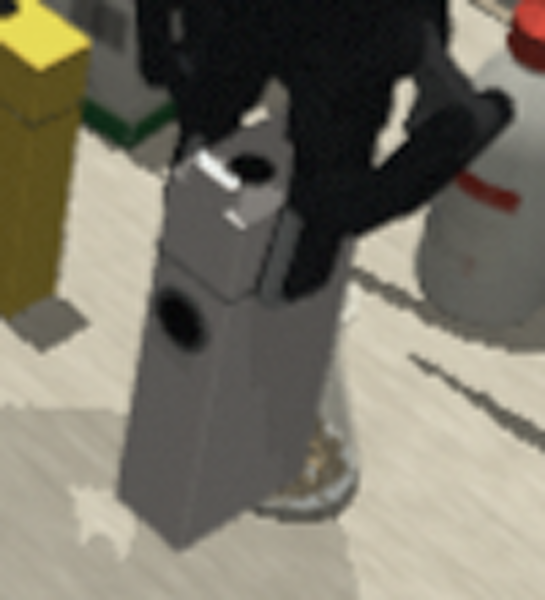

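```bash
cat > fit.py <<'E'
from h import *
import cv2
from scipy.optimize import least_squares
def fit(S,pts,lines,y0,yaw=0.,x0=(0,.51,.2)):
    # p: tilt (+ = top leans to -x), x,z of underside middle
    def B(p,b):
        t=p[0];c,s=np.cos(yaw),np.sin(yaw);a=b[0]*np.cos(t)-b[2]*np.sin(t)
        return np.array([p[1]+c*a-s*b[1],p[3]+s*a+c*b[1],p[2]+b[0]*np.sin(t)+b[2]*np.cos(t)])
    def res(p):
        o=[proj('scene',B(p,b))[0]-S(*uv) for uv,b in pts]
        for uv,b0,b1 in lines:
            a,e=proj('scene',B(p,b0))[0],proj('scene',B(p,b1))[0];d=(e-a)/np.linalg.norm(e-a);v=np.array(S(*uv))-a;o.append([d[0]*v[1]-d[1]*v[0],0])
        o.append([(p[3]-y0)*300,0])
        return np.concatenate(o)
    q=least_squares(res,[*x0,y0],loss='soft_l1');return q.x,res(q.x).reshape(-1,2).round(1).tolist(),B
E
python3 - <<'E'
from fit import *
f=5.45;S=lambda u,v:(380+(u+.5)/f-.5,235+(v+.5)/f-.5)
FL=((-.03,.016,0),(-.03,.016,.15));FR=((-.03,-.016,0),(-.03,-.016,.15));BR=((.03,-.016,0),(.03,-.016,.15))
pts=[((118,494),FL[0]),((180,550),FR[0])]
lines=[((165,240),*FL),((140,370),*FL),((205,425),*FR),((232,302),*FR),((352,242),*BR),((322,400),*BR),((250,512),FR[0],BR[0])]
x,rs,B=fit(S,pts,lines,-.3317);print(x,rs)
im=cv2.imread('pics/c12.png')
def L(a,b):
    P=[(proj('scene',B(x,q))[0]-[380,235]+.5)*f for q in(a,b)];cv2.line(im,*[tuple(int(i) for i in q) for q in P],(0,0,255),1)
for l in(FL,FR,BR,(FL[0],FR[0]),(FR[0],BR[0]),(FL[1],FR[1]),(FR[1],BR[1])):L(*l)
cv2.imwrite('pics/c12o.png',im)
E
```

```text
[-0.0066003   0.52176367  0.20638767 -0.33007388] [[-0.7, -0.1], [0.4, 0.4], [1.1, 0.0], [0.7, 0.0], [-0.5, 0.0], [-0.0, 0.0], [-1.9, 0.0], [-0.6, 0.0], [0.4, 0.0], [0.5, 0.0]]
```

View pics/c12o.png

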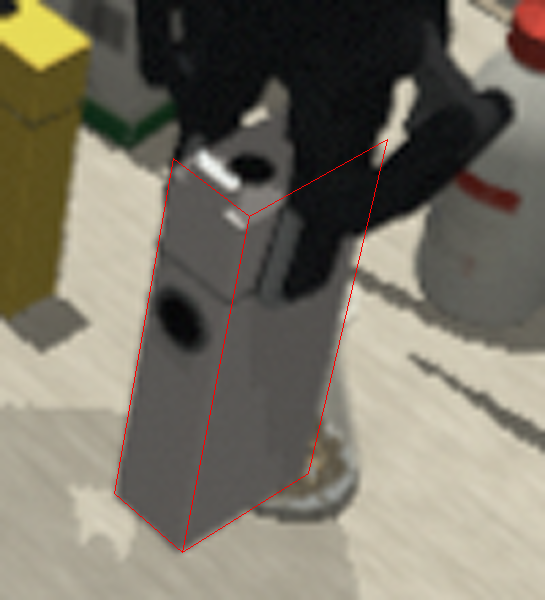

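The tilt is about 0 and the underside is near z = 0.206. I'll lower partway and recheck.

```bash
python3 -m pendant '[[[-4,0,-5],[0,0,0],20],[[-4,0,-10],[0,0,0],20],[[-4,0,-20],[0,0,0],20],[[0,0,-20],[0,0,0],20],[[0,0,-20],[0,0,0],20],[[0,0,-20],[0,0,0],20],[[0,0,-20],[0,0,0],20],[[0,0,-20],[0,0,0],20],[[0,0,-20],[0,0,0],20],[[0,0,-10],[0,0,0],20],[[0,0,-5],[0,0,0],20],[[0,0,0],[0,0,0],20],[[0,0,0],[0,0,0],20]]'
python3 -c '
from h import *;import cv2
st()
I=r.read_camera("scene");cv2.imwrite("pics/scene13f.png",I[:,:,::-1]);im=I[310:430,350:450,::-1];cv2.imwrite("pics/c13.png",cv2.resize(im,(500,600),interpolation=cv2.INTER_CUBIC))'
```

```text
time: 16.68
ee_pos: [0.4977, -0.3309, 0.1575]
orientation: [-0.001, 0.997, -0.001, -0.072]
contact_force: [0.8, -1.1, -2.2]
opening: 0.367
t 16.68 pos [ 0.4977 -0.3309  0.1575] rack [-0.2389 -0.4236  0.1575] toolz [-0.143 -0.002 -0.99 ] yaw_y 0.002 F [ 0.8 -1.1 -2.2] open 0.37 q [-0.66  0.58  1.64 -0.1   1.03 -2.17]
```

View pics/c13.png

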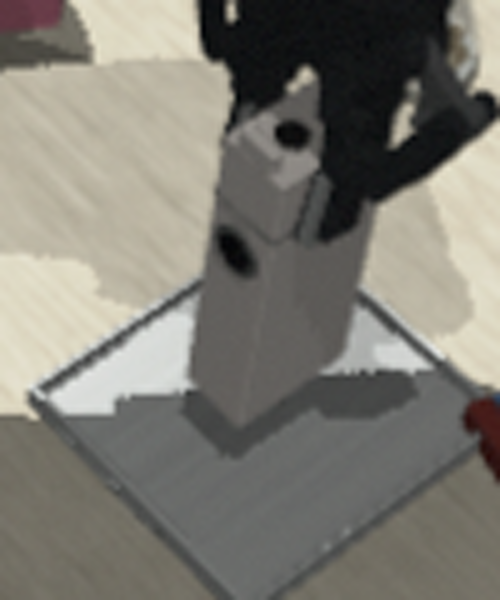

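```bash
python3 - <<'E'
from fit import *
f=5.;S=lambda u,v:(350+(u+.5)/f-.5,310+(v+.5)/f-.5)
FL=((-.03,.016,0),(-.03,.016,.15));FR=((-.03,-.016,0),(-.03,-.016,.15));BR=((.03,-.016,0),(.03,-.016,.15))
pts=[((190,376),FL[0]),((239,429),FR[0]),((347,352),BR[0]),((220,140),FL[1]),((276,188),FR[1])]
lines=[((204,265),*FL),((256,310),*FR),((268,243),*FR),((374,205),*BR),((362,280),*BR),((295,391),FR[0],BR[0])]
x,rs,B=fit(S,pts,lines,-.331);print(x,rs)
E
```

```text
[ 0.03596439  0.51145475  0.03578188 -0.3293192 ] [[-0.7, -0.0], [0.4, 0.2], [0.4, 0.2], [-0.8, -0.9], [0.1, 0.4], [0.8, 0.0], [-0.6, 0.0], [-0.2, 0.0], [-0.5, 0.0], [-0.1, 0.0], [-0.1, 0.0], [0.5, 0.0]]
```

```bash
python3 -m pendant '[[[0,0,0],[0,0.015,0],20],[[0,0,-4],[0,0.015,0],20],[[0,0,-5],[0,0,0],20],[[0,0,-5],[0,0,0],20],[[0,0,-5],[0,0,0],20],[[0,0,-3],[0,0,0],20],[[0,0,-2],[0,0,0],20],[[0,0,-1],[0,0,0],20],[[0,0,0],[0,0,0],20],[[0,0,0],[0,0,0],20]]'
python3 -m pendant '[[[0,0,-1],[0,0,0],20],[[0,0,-1],[0,0,0],20],[[0,0,0],[0,0,0],20]]'
python3 -m pendant '[[[0,0,-1],[0,0,0],20],[[0,0,-1],[0,0,0],20],[[0,0,0],[0,0,0],20]]'
```

```text
time: 17.57
ee_pos: [0.4974, -0.3311, 0.1318]
orientation: [-0.001, 0.996, -0.0, -0.087]
contact_force: [-0.0, 1.1, -1.6]
opening: 0.374
time: 17.82
ee_pos: [0.4973, -0.331, 0.1296]
orientation: [-0.001, 0.996, -0.0, -0.087]
contact_force: [0.3, 0.5, -3.1]
opening: 0.366
time: 18.07
ee_pos: [0.4973, -0.3309, 0.1275]
orientation: [-0.001, 0.996, -0.0, -0.087]
contact_force: [-0.8, 0.4, -1.7]
opening: 0.37
```

```bash
for i in 1 2 ; do python3 -m pendant '[[[0,0,-1],[0,0,0],20],[[0,0,0],[0,0,0],20]]'|grep -E 'ee_pos|force'; done; python3 -m pendant '[[[0,0,-1],[0,0,0],20],[[0,0,0],[0,0,0],20]]'
python3 -c '
from h import *;import cv2
st()
I=r.read_camera("scene");im=I[310:430,350:450,::-1];cv2.imwrite("pics/c14.png",cv2.resize(im,(500,600),interpolation=cv2.INTER_CUBIC))'
```

```text
ee_pos: [0.4973, -0.331, 0.1266]
contact_force: [-0.1, 0.9, -2.2]
ee_pos: [0.4973, -0.331, 0.1256]
contact_force: [-1.1, 0.1, -2.2]
time: 18.57
ee_pos: [0.4973, -0.331, 0.1246]
orientation: [-0.001, 0.996, -0.0, -0.087]
contact_force: [-0.1, -0.2, -2.6]
opening: 0.368
t 18.57 pos [ 0.4973 -0.331   0.1246] rack [-0.2392 -0.4236  0.1246] toolz [-0.173 -0.001 -0.985] yaw_y 0.002 F [-0.1 -0.2 -2.6] open 0.37 q [-0.65  0.63  1.65 -0.13  1.   -2.15]
```

View pics/c14.png

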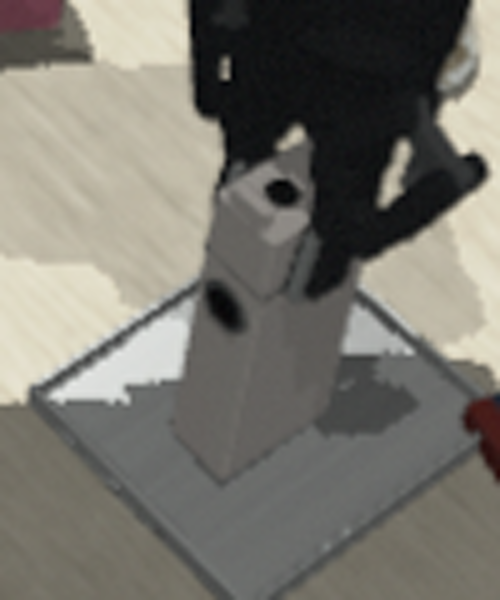

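```bash
python3 -m pendant '[[[0,0,-1],[0,0,0],20],[[0,0,0],[0,0,0],20]]'|grep -E 'ee_pos|force'; python3 -m pendant '[[[0,0,-1],[0,0,0],20],[[0,0,0],[0,0,0],20]]'|grep -E 'ee_pos|force';python3 -m pendant '[[[0,0,-1],[0,0,0],20],[[0,0,0],[0,0,0],20]]'|grep -E 'ee_pos|force'
```

```text
ee_pos: [0.4973, -0.331, 0.1236]
contact_force: [0.4, 0.1, -2.4]
ee_pos: [0.4973, -0.3309, 0.1226]
contact_force: [0.8, 0.2, -3.7]
ee_pos: [0.4974, -0.331, 0.1217]
contact_force: [0.5, -0.5, -1.4]
```

```bash
python3 - <<'E'
from fit import *
f=5.;S=lambda u,v:(350+(u+.5)/f-.5,310+(v+.5)/f-.5)
FL=((-.03,.016,0),(-.03,.016,.15));FR=((-.03,-.016,0),(-.03,-.016,.15));BR=((.03,-.016,0),(.03,-.016,.15))
pts=[((173,427),FL[0]),((224,483),FR[0]),((328,410),BR[0]),((215,198),FL[1]),((268,246),FR[1])]
lines=[((188,345),*FL),((240,390),*FR),((258,298),*FR),((357,265),*BR),((343,335),*BR)]
x,rs,B=fit(S,pts,lines,-.331);print(x,rs)
E
```

```text
[ 1.76546331e-04  5.08285110e-01 -4.66312312e-05 -3.28471444e-01] [[-0.4, 0.5], [0.1, 0.1], [0.4, -0.0], [-1.2, -1.1], [0.0, 0.2], [0.7, 0.0], [-0.3, 0.0], [-0.1, 0.0], [-0.9, 0.0], [-0.6, 0.0], [0.8, 0.0]]
```

```bash
python3 -m pendant '[[[0,0,-0.7],[0,0,0],20],[[0,0,0],[0,0,0],20]]'|grep -E 'ee_pos|force'; python3 -m pendant '[[[0,0,-0.7],[0,0,0],20],[[0,0,0],[0,0,0],20]]'|grep -E 'ee_pos|force';python3 -m pendant '[[[0,0,-0.7],[0,0,0],20],[[0,0,0],[0,0,0],20]]'|grep -E 'ee_pos|force'
```

```text
ee_pos: [0.4974, -0.331, 0.1216]
contact_force: [-1.9, 0.9, 3.8]
ee_pos: [0.4974, -0.331, 0.1216]
contact_force: [-3.2, 2.9, 10.8]
ee_pos: [0.4974, -0.331, 0.1215]
contact_force: [-4.2, 4.0, 16.4]
```

Floor contact. I'll ease the load off and then open.

```bash
python3 -m pendant '[[[0,0,0.7],[0,0,0],20],[[0,0,0.6],[0,0,0],20],[[0,0,0],[0,0,0],25],[[0,0,0],[0,0,0],30],[[0,0,0],[0,0,0],34],[[0,0,0],[0,0,0],38],[[0,0,0],[0,0,0],44],[[0,0,0],[0,0,0],52],[[0,0,0],[0,0,0],60],[[0,0,0],[0,0,0],60],[[0,0,0],[0,0,0],60]]' 20
python3 -c '
from h import *;import cv2
st()
I=r.read_camera("scene");im=I[310:430,350:450,::-1];cv2.imwrite("pics/c15.png",cv2.resize(im,(500,600),interpolation=cv2.INTER_CUBIC))'
```

```text
time: 20.53
ee_pos: [0.4974, -0.331, 0.1208]
orientation: [-0.001, 0.996, -0.0, -0.087]
contact_force: [0.1, -0.1, 0.0]
opening: 0.698
t 20.53 pos [ 0.4974 -0.331   0.1208] rack [-0.2393 -0.4236  0.1208] toolz [-0.173 -0.001 -0.985] yaw_y 0.002 F [ 0.1 -0.1  0. ] open 0.7 q [-0.65  0.64  1.65 -0.13  0.99 -2.15]
```

View pics/c15.png

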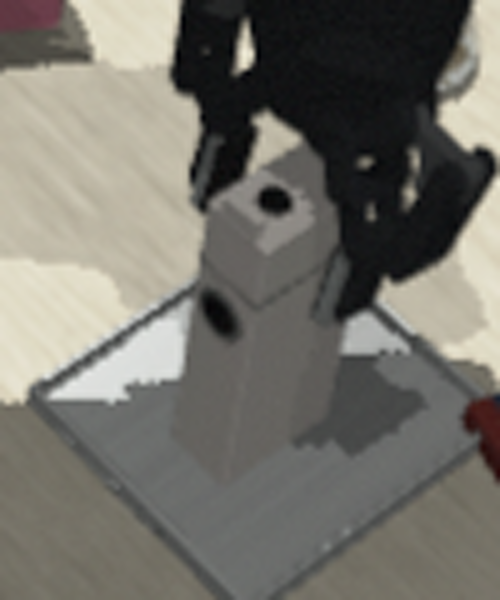

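The box stands free with no force on the tool. I'll retreat along the tool axis.

```bash
python3 -m pendant '[[[0.9,0,5],[0,0,0],60],[[1.7,0,10],[0,0,0],60],[[1.7,0,10],[0,0,0],60],[[1.7,0,10],[0,0,0],60],[[2.6,0,15],[0,0,0],60],[[3.5,0,20],[0,0,0],60],[[3.5,0,20],[0,0,0],60],[[0,0,25],[0,0,0],60],[[0,0,30],[0,0,0],60],[[0,0,30],[0,0,0],60],[[0,30,0],[0,0,0],60],[[0,30,0],[0,0,0],60],[[0,30,0],[0,0,0],60],[[0,0,0],[0,0,0],60],[[0,0,0],[0,0,0],60],[[0,0,0],[0,0,0],60]]'
python3 -c '
from h import *;import cv2
st()
for c in("scene","top"):
    I=r.read_camera(c);cv2.imwrite(f"pics/{c}16f.png",I[:,:,::-1])
    if c=="scene":cv2.imwrite("pics/c16.png",cv2.resize(I[310:430,350:450,::-1],(500,600),interpolation=cv2.INTER_CUBIC))'
```

```text
time: 21.92
ee_pos: [0.5132, -0.2412, 0.2968]
orientation: [-0.001, 0.996, -0.001, -0.086]
contact_force: [-0.9, -1.1, -0.6]
opening: 0.703
t 21.92 pos [ 0.5132 -0.2412  0.2968] rack [-0.2092 -0.3375  0.2968] toolz [-0.172 -0.002 -0.985] yaw_y 0.002 F [-0.9 -1.1 -0.6] open 0.7 q [-0.52  0.42  1.54 -0.09  1.34 -2.06]
```

View pics/scene16f.png

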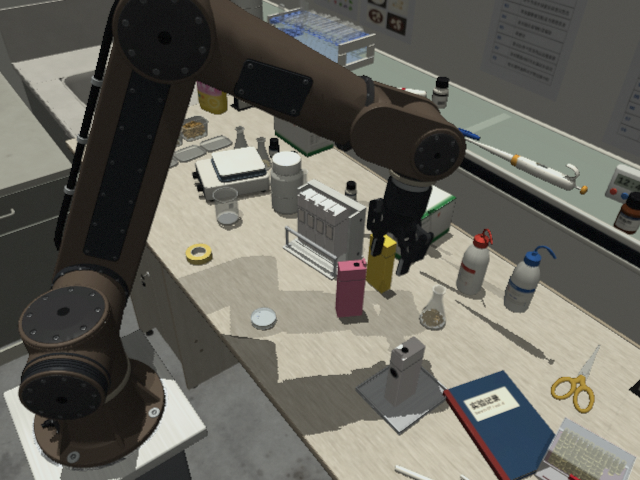

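View pics/c16.png

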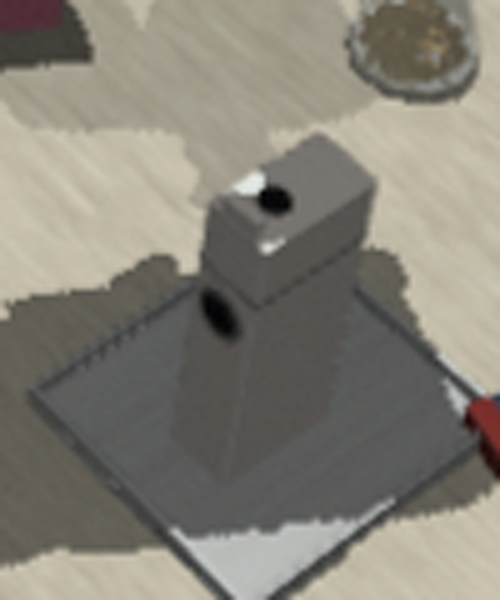

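View pics/top16f.png

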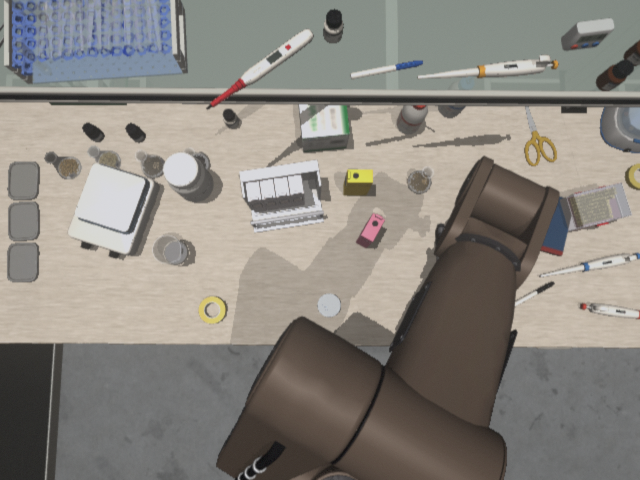

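The box with the window stands upright near the middle of the tray, at scene px (402,375). The other four boxes are in place, the bystanders haven't moved, and the gripper is clear.

```bash
python3 -c '
from bench import r
print(r.job_done())'
```

```text
the job is handed in; nothing more can be done
None
```

I took out the white box with the round window, set it upright in the steel tray and handed the job in at about 22 s of the 64 s. The hand-in reports no verdict.

**What I did:** I pulled the box forward by its lip with the closed fingertips until it leaned on the rail by itself. I then gripped its sides at 50 N, lifted it out along its own axis, turned it upright and lowered it until the wrist force showed floor contact. The force was back to about zero once the gripper opened.

**Last checks:**
- **Box:** The last fit before release put it within about 3 mm of the tray's middle, with a tilt near 0. The picture after the retreat shows it standing upright in the same spot.
- **Surroundings:** The other four boxes are in the rack. The beaker, petri dish, flask and tape show no movement between the first and last pictures. The gripper is well clear of everything.

**Disagreements:**
- **Foot of the leaning box:** The image fit put its front lower edge about 9 mm farther back than the nominal −30 mm in the rack.
- **Tilt while held:** The first estimate was −0.01 rad. A clearer view gave 0.036 rad, which I corrected before setting the box down.
- **Floor height:** The camera fit gave the box's underside as about 3 mm too low just before contact, so I relied on the wrist force instead.

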